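# Fold out the panel hook and hang the slotted plate

### The job

Swing the folded steel hook on the upright black panel outward to its stop and press it firmly home there for a moment, with about 10 N; then take the plate with the slot out of the rack, thread its slot over the hook's upturned end, push it back until it touches the hook's collar (a few millimetres' gap is fine), and let it hang there freely, with the hook still fully out. Be gentle: nothing may load the hook with more than 20 N at any time, and leave the other plate and the other things on the table where they are.

Things in the scene. Friction and masses are not known exactly. Their poses are not given: they have to be found in the camera images.
- panel: Black upright panel on a foot, fixed: 160 mm wide (its x), 6 mm thick (its y), top edge 170 mm above the table; foot 160 x 90 x 12 mm. Origin on the table under the panel's middle. Its front looks along its own -y and carries the hook: vertical hinge pin 40 mm from the panel's -x side edge and 16 mm in front of the face.
- stop_collar: Dark steel collar, radius 10 mm, on the hook's vertical hinge pin, fixed in a run. Origin on the pin axis at the arm's height (140 mm). Its small lug is the hook's rigid stop, met when the hook's arm points along the collar's own -y. It is clamped up to 0.12 rad either way of the panel's yaw, differing from run to run; readings of it are not exact: feel for the stop.
- hook: Folding steel hook, origin on the pin axis at arm height. Round arm of 8 mm diameter, level along its own -x, bend 100 mm out; there the bar turns up, its round end reaching 20 mm above the arm's axis and 108 mm out. A 20 mm diameter ring (the hook's collar) on the arm has its outer face 40 mm from the pin axis. Fully out means within 0.04 rad of the stop.
- hook_bend (a point): Point on the arm's axis at the bend, 100 mm from the pin. Folded, the arm lies nearly flat along the panel towards the panel's -x, its last 60 mm past the panel's side edge, where it can be pushed from behind. It unfolds about 90 degrees counter-clockwise seen from above. The hinge is stiff (0.15 N m, 2 N at 75 mm, either way) and stays where left: a sideways push can move it off its stop.
- rack: Grey plastic rack, fixed, 130 (x) x 80 (y) x 30 mm, with two slots across it along its y, 8 mm wide and 20 mm deep, 35 mm either side of its middle; a plate stands upright in each. Origin under its middle.
- plate: The part to hang: black aluminium plate 6 mm thick (its x), 60 mm wide (y), 110 mm tall (z), about 110 g, with one upright through slot, 12 mm wide, from 45 to 75 mm above its lower edge, on its middle line. Origin at the middle of its lower edge, which stands 10 mm above the table in one of the rack's slots. Grip it in the 35 mm above its slot. Both faces are alike.
- slot_top (a point): Middle of the upper edge of the plate's slot, at mid thickness (75 mm above the plate's lower edge). When hung, it lies 4 mm above the arm's axis.
- target_plate: The other plate in the rack, same size, without a slot, with a bright round disc on its faces. Leave alone.
- lens_mount: Lens in a square black mount on a post, 130 mm tall. Leave alone.
- post: Bare steel post, 25 mm diameter, 75 mm tall, standing. Leave alone.
- fork_clamp: Small steel fork clamp lying flat, 67 x 32 x 10 mm. Leave alone.
- screwdriver: Black-handled screwdriver lying down. Leave alone.
- tray: Grey divided parts tray, 120 x 90 x 30 mm. Leave alone.
- bottle: White bottle with black cap, 52 mm diameter, 120 mm tall. Leave alone.

How it is judged:
On the way, in this order (a step that is already met when the one before it is completed fails the run):
1. the hook is fully out and pressed against its stop with more than 5 N, with the plate still in the rack (angle between the x axis of hook and the y axis of stop_collar, either way round below 0.04 rad and contact force between hook and anything else above 5 N and distance of plate from where it was at the start of the episode below 0.015 m), for 0.3 s.
2. the plate is out of the rack (distance of plate from where it was at the start of the episode above 0.06 m), for 0.1 s.
At the end, for the whole second after the job is handed in: The hook is within 0.04 rad of its stop; the plate hangs on the hook's arm by the upper edge of its slot (that edge 0.5 to 8 mm above the arm's axis and within 7 mm sideways of it), with its near face no more than 9 mm from the hook's collar, upright within 0.15 rad, at rest and released (angle between the x axis of hook and the y axis of stop_collar, either way round below 0.04 rad and x of slot_top in the frame of hook between -0.052 and -0.04 m and y of slot_top in the frame of hook between -0.007 and 0.007 m and z of slot_top in the frame of hook between 0.0005 and 0.008 m and angle between plate's own z axis and vertical below 0.15 rad and linear speed of plate below 0.02 m/s and angular speed of plate below 0.2 rad/s and contact force between plate and hook above 0.3 N); the robot touches nothing.
It fails at once if the hook is loaded with more than 20 N (contact force between hook and anything else above 20 N).
It fails at once if the other plate or another thing on the table is moved by more than 30 mm (distance of any of target_plate, lens_mount, post, fork_clamp, screwdriver, tray, bottle from where it was at the start of the episode above 0.03 m).
It also fails if it takes over 72 s, if anything falls off the work surface, if the arm or the gripper's body presses on something with over 40 N, if the wrist force passes 120 N, or if a joint passes its speed limit or range.

### The arm

A 6-joint arm with a two-finger parallel gripper is mounted at the origin on the work surface. World frame = base frame: x ahead of the robot, y to its left, z up, the work surface at z = 0. Lengths are in m, angles in rad, forces in N, time in s.
With the tool pointing down it reaches from about 0.35 to 0.775 m from the base axis. Payload 7.3 kg.
Tool frame: the origin (TCP) lies at the very end of the fingers, on their centre line; the grasp point (between the pads) lies 19 mm behind it (robot.tcp_to_grasp is the distance from the TCP to the grasp point, in m); x points along the fingers, y is the direction in which the jaws open and shut, and the axes are right-handed (so a half turn about x gives the same grasp; the last joint's range is limited). The gripper opens to 92 mm and grips with 3 to 60 N. Pads are 19 mm wide; open, the fingers measure 130 mm over their backs; the gripper's body (75 mm by 190 mm) begins 47 mm behind the grasp point.
Start: joints at [-1.478, 0.342, 1.524, -0, 1.275, -0.146], TCP at [0.124, -0.51, 0.227] pointing down, gripper open.
Joint ranges: [-2.53, 2.53], [-0.77, 2.02], [0.04, 2.7], [-1, 4.14], [0.28, 2.66], [-3.11, 3.11]. Speed limits (rad/s): [2.57, 2.57, 3.14, 3.14, 3.14, 3.14].

### API

Orientations are given as [roll, pitch, yaw] about the fixed x, y, z axes, in that order (R = Rz(yaw) Ry(pitch) Rx(roll)).
In Python, from cell import robot gives the robot as it stands.
- The arm moves only by the tool move_arm, never from a script. Its argument "increments" is a list of rows, each a list of 4 numbers: the shift along the tool's x, y, z normalised to -1 to 1, where 1 is 40 cm, then the turn about the tool's x normalised to -1 to 1, where 1 is 60 degrees. In form: [[dx, dy, dz, twist], ...]. A call has 1 to 5 rows; each row is the pose to reach, as a shift and turn from the pose commanded when the call began, along the tool's axes at that moment; what a row does not reach only later rows make up. A row lasts 1/8 s, in which the tool goes at most 62.5 mm and 10.7 degrees, less where a joint would pass 70% of its speed; a pose out of reach is approached as far as the arm can. A call with a number of a shift or a turn outside -1 to 1 is refused whole. A call with a gripper value outside its range is refused whole. "gripper" is the closure, from 0 (fully open) to 1 (shut), set as the call begins (left out, the last holds). The fingers move at their own pace and stop on an object; "squeeze" is the grip in N (left out, the last holds). Time passes only in rows, so rows that repeat a pose let the fingers close. It gives the time, the measured TCP pose, the force and the opening at its end, in the units of the state.
- robot.observe(): the state, without advancing time (a new reading comes with each control period).
- robot.read_camera(name): name is "side" or "top"; returns the picture (400x640x3 uint8, red, green, blue); there is no depth.
- robot.camera_params(name): a dict with "fx", "fy", "cx", "cy" (pixels), "R" (3x3) and "t" (3): a world point X has camera coordinates R X + t. Camera axes: x right, y down, z forward; pixel columns grow to the right and rows downward; lengths in m; the calibration is good to about 2 mm. A picture is of the moment at which its call begins. camera_params takes no time and is no camera call.
- robot.hand_in(): hands the job in, once; it reports no verdict.
The state is a dict: "time": time; "qpos": joint angles; "qvel": joint speeds; "joint_efforts": joint torques, N m; "tool_pos": TCP position; "tool_rot": TCP orientation; "contact_force": force on the tool from outside, world axes, zero at the start; "torque": the same for the moment, N m; "opening": finger opening in m.
Only numpy, scipy, OpenCV 4.12 (cv2) and the standard library are available. Lean on these libraries where they do the work, as an engineer would, in place of code of your own. Each camera call takes 0.05 s, during which the arm holds its last target.

## Working session

There is one attempt and no reset: what is moved stays moved. The work goes in short steps, Python scripts to look and compute and a tool call to move; the robot and the scene stay as the last step left them, time stands still between calls to the robot, and variables do not carry over. Pictures are saved under pics/ and viewed, and the job is handed in when it is done.

Besides the shell and the picture viewer there is one more tool, called after "Call:" by a JSON object that holds its "api" and its "payload", one argument or row to a line. move_arm: Moves the arm, as the interface text tells. Its arguments: {"type":"object","properties":{"increments":{"type":"array","items":{"type":"array","items":{"type":"number"}}},"gripper":{"type":"number"},"squeeze":{"type":"number"}},"required":["increments"]}

```bash
ls; mkdir -p pics
python3 - <<'E'
from cell import robot
import cv2
print(robot.observe())
for n in("side","top"):
    im=robot.read_camera(n); cv2.imwrite(f"pics/{n}0.png",im[:,:,::-1]); print(n,robot.camera_params(n))
E
```

```text
pics
{'time': 0.0, 'qpos': array([-1.47795673e+00,  3.42740986e-01,  1.52505020e+00,  1.96015255e-05,
        1.27538721e+00, -1.45988946e-01]), 'qvel': array([ 0.00096739,  0.0007877 , -0.00081736, -0.00083175,  0.00085009,
       -0.00095012]), 'joint_efforts': array([ 3.33389020e-03, -4.31236267e+01, -2.44220316e+01,  7.21962657e-02,
        5.60846622e-02, -1.17844197e-04]), 'tool_pos': array([ 0.1241903 , -0.50966894,  0.2260239 ]), 'tool_rot': array([-1.72860467,  1.56921047,  1.65181081]), 'contact_force': array([-0.25887931,  0.06740749,  0.10025233]), 'torque': array([ 0.00715851, -0.02447666, -0.00523643]), 'opening': 0.0919012882932431}
side {'fx': 453.86803133898445, 'fy': 453.86803133898445, 'cx': 314.05946140292514, 'cy': 193.3148375371725, 'R': array([[ 9.99231963e-01, -3.91768668e-02, -8.10094204e-04],
       [-2.92631377e-02, -7.32307646e-01, -6.80344899e-01],
       [ 2.60605433e-02,  6.79846075e-01, -7.32891645e-01]]), 't': array([-0.62689412,  0.08686087,  1.3504677 ])}
top {'fx': 488.06558013905374, 'fy': 488.06558013905374, 'cx': 313.21060845266715, 'cy': 203.78628140020257, 'R': array([[-0.00320008, -0.99997638, -0.00608276],
       [-0.99386714,  0.00385278, -0.11051363],
       [ 0.11053446,  0.0056918 , -0.99385599]]), 't': array([-0.01231297,  0.63699863,  1.48596982])}
```

View pics/side0.png

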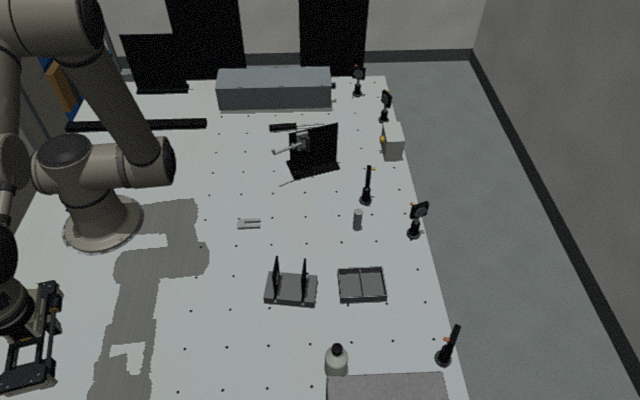

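View pics/top0.png

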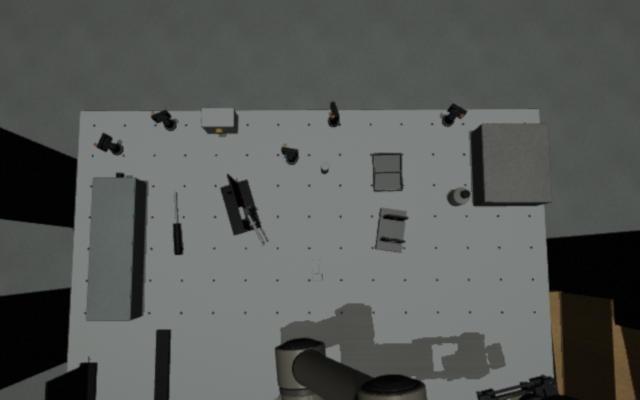

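The side view shows the panel at about (313,150), the hook bar ending at about (275,150), and the rack at about (291,288). In the top view the panel is at about (240,205) and the rack at about (391,230). I'll zoom in on both.

Run:
```python
import cv2,numpy as np
s=cv2.imread("pics/side0.png");t=cv2.imread("pics/top0.png")
def crop(im,x0,y0,w,h,k,n):
    c=cv2.resize(im[y0:y0+h,x0:x0+w],None,fx=k,fy=k,interpolation=cv2.INTER_CUBIC)
    c=np.clip(255*(c/255.)**0.6,0,255).astype(np.uint8)
    for i in range(0,w,10): cv2.putText(c,str(x0+i),(i*k,8),0,.3,(0,0,255),1);cv2.line(c,(i*k,10),(i*k,14),(0,0,255),1)
    for i in range(0,h,10): cv2.putText(c,str(y0+i),(0,i*k+4),0,.3,(0,0,255),1)
    cv2.imwrite(n,c)
crop(s,262,115,90,75,8,"pics/s_panel.png")
crop(s,255,245,75,70,8,"pics/s_rack.png")
crop(t,210,165,75,85,7,"pics/t_panel.png")
crop(t,365,195,60,65,8,"pics/t_rack.png")
```

```text
(no output)
```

View pics/s_panel.png

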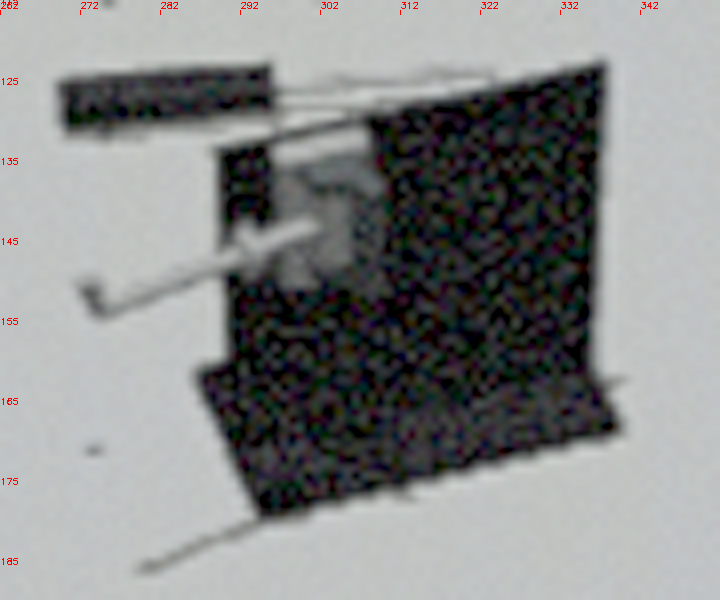

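View pics/t_panel.png

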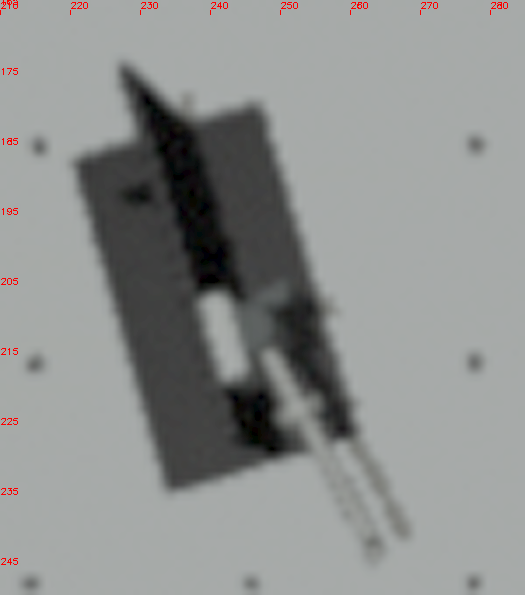

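View pics/s_rack.png

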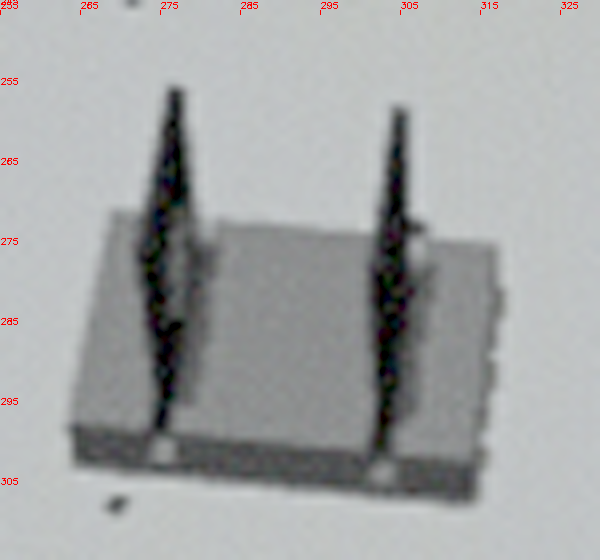

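View pics/t_rack.png

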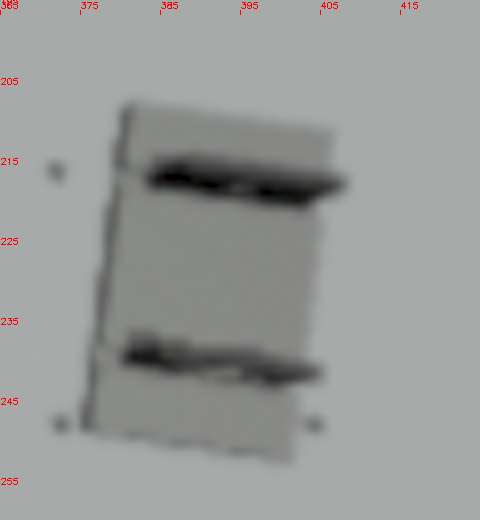

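```bash
cat > h.py <<'E'
import numpy as np,cv2
from cell import robot
P={n:robot.camera_params(n) for n in("side","top")}
def C(n): return -P[n]["R"].T@P[n]["t"]
def ray(n,u,v):
    p=P[n];d=p["R"].T@np.array([(u-p["cx"])/p["fx"],(v-p["cy"])/p["fy"],1]);return C(n),d/np.linalg.norm(d)
def onz(n,u,v,z):
    c,d=ray(n,u,v);return c+d*(z-c[2])/d[2]
def proj(n,X):
    p=P[n];q=p["R"]@np.array(X)+p["t"];return np.array([p["fx"]*q[0]/q[2]+p["cx"],p["fy"]*q[1]/q[2]+p["cy"]])
def tri(u1,v1,u2,v2):
    c1,d1=ray("side",u1,v1);c2,d2=ray("top",u2,v2)
    a=np.linalg.lstsq(np.c_[d1,-d2],c2-c1,rcond=None)[0]
    p,q=c1+a[0]*d1,c2+a[1]*d2;return (p+q)/2,np.linalg.norm(p-q)
def crop(im,x0,y0,w,h,k,n):
    c=cv2.resize(im[y0:y0+h,x0:x0+w,::-1],None,fx=k,fy=k,interpolation=cv2.INTER_CUBIC)
    c=np.clip(255*(c/255.)**0.6,0,255).astype(np.uint8)
    for i in range(0,w,10): cv2.putText(c,str(x0+i),(i*k,8),0,.3,(0,0,255),1)
    for i in range(0,h,10): cv2.putText(c,str(y0+i),(0,i*k+4),0,.3,(0,0,255),1)
    cv2.imwrite(n,c)
E
python3 - <<'E'
from h import *
print(C("side"),C("top"))
s=cv2.imread("pics/side0.png",0);t=cv2.imread("pics/top0.png",0)
print(s[252:302,270:284]);print(s[252:302,298:312]);print(t[212:224,380:408]);print(t[234:246,376:404])
# rack
print("rack top corners from top view z=.03")
for uv in [(381,208),(406,211),(376,249),(401.5,252)]: print(uv,onz("top",*uv,.03))
for uv in [(269,271.5),(317,275.5),(264,298),(315,303)]: print(uv,onz("side",*uv,.03))
print("plate tops z=.12")
for uv in [(276.5,256),(304.5,258)]: print(onz("side",*uv,.12))
for uv in [(383.5,217),(408,218),(380,239),(405,241.5)]: print(onz("top",*uv,.12))
E
```

```text
[ 0.59376055 -0.87906104  1.048334  ] [ 0.46880174 -0.02322474  1.54716215]
[[162 163 161 162 161 164 162 165 159 163 161 161 162 165]
 [162 162 164 163 164 160 163 161 163 164 163 162 162 161]
 [164 160 162 163 164 163 163 163 163 164 163 162 163 164]
 [164 163 163 164 164 150 127 139 162 166 162 163 166 163]
 [161 165 165 162 164 134  44  53 130 162 166 164 160 162]
 [161 161 162 164 158 113  24  35 128 170 166 163 163 164]
 [162 164 162 165 154 107  19  27 126 166 165 162 163 163]
 [160 164 166 165 150  81  19  29 131 169 165 162 163 165]
 [162 164 163 167 139  57   0  35 121 166 165 165 162 162]
 [163 163 164 167 137  31  14  21 105 153 164 162 161 166]
 [162 166 165 155 117  36   6  19  92 149 167 163 163 165]
 [163 164 167 158 107  29   6   7  72 141 163 164 162 163]
 [163 163 164 148  79  17   1   3  75 140 168 163 162 164]
 [162 163 168 141  66   6  11   6  64 141 168 162 164 162]
 [162 165 167 138  44  19  15   0  47 130 166 166 165 163]
 [164 166 157 112  29   3   5   0  46 134 170 164 164 165]
 [165 166 156 109  30   9   1   0  26 129 164 167 162 164]
 [164 171 149  81  24
[... 7667 characters left out ...]
89  90  94 109 125]]
rack top corners from top view z=.03
(381, 208) [ 0.62348008 -0.22614034  0.03      ]
(406, 211) [ 0.61377721 -0.30387527  0.03      ]
(376, 249) [ 0.49605709 -0.20832279  0.03      ]
(401.5, 252) [ 0.48656364 -0.28690616  0.03      ]
(269, 271.5) [ 0.50009535 -0.2110597   0.03      ]
(317, 275.5) [ 0.6261576  -0.22841065  0.03      ]
(264, 298) [ 0.48972154 -0.28932091  0.03      ]
(315, 303) [ 0.61766016 -0.30845809  0.03      ]
plate tops z=.12
[ 0.52563729 -0.22564059  0.12      ]
[ 0.59470466 -0.23435433  0.12      ]
[ 0.58776383 -0.22093247  0.12      ]
[ 0.58455954 -0.29258027  0.12      ]
[ 0.52344427 -0.2095046   0.12      ]
[ 0.51592353 -0.28215705  0.12      ]
```

Run:
```python
from h import *
c=np.array([.5567,-.2578]);a=-.139;ex=np.array([np.cos(a),np.sin(a)]);ey=np.array([-ex[1],ex[0]])
for k,nm in((-1,"left"),(1,"right")):
    o=c+k*.035*ex
    print(nm,o)
    for n in P:
        for s in(-.003,.003):
            print(n,"face",s,"slot",[np.round(proj(n,[*(o+s*ex+y*ey),z]),1).tolist() for y in(-.006,.006) for z in(.055,.085)],"out",[np.round(proj(n,[*(o+s*ex+y*ey),z]),1).tolist() for y in(-.03,.03) for z in(.03,.12)])
```

```text
left [ 0.52203757 -0.25295065]
side face -0.003 slot [[274.9, 281.7], [274.2, 275.2], [275.7, 277.6], [274.9, 271.1]] out [[274.1, 295.2], [271.6, 275.7], [277.7, 275.0], [275.5, 255.1]]
side face 0.003 slot [[277.3, 281.9], [276.5, 275.4], [278.0, 277.8], [277.3, 271.3]] out [[276.4, 295.4], [274.1, 275.9], [280.0, 275.2], [277.9, 255.3]]
top face -0.003 slot [[393.3, 241.5], [394.9, 241.1], [389.4, 241.0], [390.9, 240.6]] out [[399.8, 242.8], [405.0, 241.8], [380.5, 240.2], [384.6, 239.1]]
top face 0.003 slot [[393.6, 239.5], [395.2, 239.2], [389.7, 239.0], [391.2, 238.6]] out [[400.0, 240.9], [405.3, 239.8], [380.8, 238.3], [384.8, 237.0]]
right [ 0.59136243 -0.26264935]
side face -0.003 slot [[302.4, 284.1], [302.2, 277.6], [303.0, 280.0], [302.7, 273.5]] out [[301.5, 297.6], [300.7, 278.2], [304.2, 277.3], [303.6, 257.4]]
side face 0.003 slot [[304.8, 284.3], [304.6, 277.8], [305.3, 280.2], [305.1, 273.7]] out [[303.9, 297.8], [303.2, 278.4], [306.5, 277.5], [306.0, 257.6]]
top face -0.003 slot [[396.0, 218.8], [397.7, 218.0], [392.1, 218.3], [393.7, 217.4]] out [[402.4, 220.5], [407.8, 218.1], [383.2, 217.9], [387.4, 215.4]]
top face 0.003 slot [[396.3, 216.8], [397.9, 216.0], [392.4, 216.3], [393.9, 215.5]] out [[402.6, 218.6], [408.0, 216.1], [383.5, 216.0], [387.7, 213.3]]
```

Run:
```python
from h import *
s=cv2.imread("pics/side0.png");t=cv2.imread("pics/top0.png")
print(s[274:284:3,276:278],t[241,390:395],t[218:220,393:396])
q=np.array([onz("top",*uv,.012) for uv in[(221,187.5),(247,180),(234.5,234.5),(260,227)]]);print(q,q.mean(0))
for a,b in((0,2),(1,3),(0,1),(2,3)): d=q[a]-q[b];print(np.linalg.norm(d),np.arctan2(d[1],d[0]))
print("side foot front corners",onz("side",295,179.5,.012),onz("side",339,168.5,.012),onz("side",287,161.5,.012))
print("panel top corners side",onz("side",337.5,123,.17),onz("side",289.5,133.5,.17))
print("panel top far corner top",onz("top",227,174.5,.17))
print("hook end tri",tri(272.5,150.5,263,243.5),"bend",tri(275,154,262.5,242))
print("end z .16",onz("top",263,243.5,.155),onz("side",272.5,150.5,.155))
print("arm root",onz("top",247.5,215,.14),onz("side",302,143,.14))
```

```text
[[[47 47 46]
  [59 59 58]]

 [[50 46 47]
  [65 69 63]]

 [[41 39 35]
  [47 48 48]]

 [[41 39 43]
  [45 47 43]]] [[46 48 47]
 [54 56 55]
 [55 57 55]
 [58 60 58]
 [54 56 55]] [[[10 11 11]
  [22 23 23]
  [20 20 20]]

 [[25 26 26]
  [25 27 26]
  [22 22 22]]]
[[0.69279054 0.27866328 0.012     ]
 [0.71657635 0.19618976 0.012     ]
 [0.54328051 0.23349966 0.012     ]
 [0.56660867 0.15343315 0.012     ]] [0.62981402 0.21544646 0.012     ]
0.15618258583929004 0.29336167962852655
0.1559436906814119 0.27773674543501453
0.08583498711236243 1.8515822922998904
0.08339573511623928 1.854307498040012
side foot front corners [0.57191785 0.1450956  0.012     ] [0.71675127 0.19003198 0.012     ] [0.54617233 0.23042224 0.012     ]
panel top corners side [0.70881374 0.22845727 0.17      ] [0.56077751 0.18402531 0.17      ]
panel top far corner top [0.70723587 0.23106986 0.17      ]
hook end tri (array([0.51019271, 0.12814666, 0.15343876]), np.float64(0.000641159614764661)) bend (array([0.5157081 , 0.13159183, 0.13611595]), np.float64(0.0007195405696599254))
end z .16 [0.51046434 0.12801721 0.155     ] [0.5100224  0.12633547 0.155     ]
arm root [0.5933665  0.17523557 0.14      ] [0.59756629 0.17381718 0.14      ]
```

```bash
cat >> h.py <<'E'
from scipy.spatial.transform import Rotation as Ro
def Rt(o=None):
    o=o or robot.observe(); return Ro.from_euler("xyz",o["tool_rot"]).as_matrix()
def phi(o=None):  # world angle of tool y
    y=Rt(o)[:,1]; return np.arctan2(y[1],y[0])
def plan(target,ph=None,start=None):
    """full shift in norm. units and twist units from now to target"""
    o=robot.observe();R=Rt(o);d=R.T@(np.array(target)-(o["tool_pos"] if start is None else np.array(start)))
    tw=0
    if ph is not None:
        tw=(ph-phi(o)+np.pi/2)%np.pi-np.pi/2   # modulo half turn
        tw=-tw  # about tool x (down)
    print("d units",np.round(d/.4,4),"mm",np.round(d*1000,1),"twist units",round(tw/np.radians(60),4),"rad",round(tw,3)); return d,tw
def st():
    o=robot.observe();print("t",round(o["time"],3),"pos",np.round(o["tool_pos"],4),"phi",round(phi(o),4),"F",np.round(o["contact_force"],2),"T",np.round(o["torque"],3),"open",round(o["opening"],4),"q6",round(o["qpos"][5],3));return o
E
python3 - <<'E'
from h import *
o=st();print(np.round(Rt(),3))
plan([.42,-.25,.25]);plan([.519,.164,.25],.53)
E
```

```text
t 0.1 pos [ 0.1242 -0.5097  0.2261] phi -1.332 F [-0.18  0.15 -0.44] T [0.007 0.011 0.04 ] open 0.0919 q6 -0.146
[[-0.     0.237 -0.972]
 [ 0.001 -0.972 -0.237]
 [-1.    -0.001 -0.   ]]
d units [-0.0589 -0.4561 -0.8722] mm [ -23.6 -182.4 -348.9] twist units 0.0 rad 0
d units [-0.0576 -1.4032 -1.3575] mm [ -23.  -561.3 -543. ] twist units 1.2219 rad 1.28
```

Call:
{"api": "move_arm", "payload": {
  "increments": [
    [-0.012,-0.07,-0.135,-0.17],
    [-0.024,-0.14,-0.27,-0.34],
    [-0.036,-0.21,-0.405,-0.51],
    [-0.05,-0.28,-0.54,-0.68],
    [-0.06,-0.35,-0.675,-0.85]
  ],
  "gripper": 1,
  "squeeze": 10
}}

```text
time: 0.72
tool_pos: [0.3546, -0.3087, 0.2508]
tool_rot: [0.961, 1.571, -1.047]
contact_force: [0.8, -1.4, -0.7]
opening: 0.0467
```

Run:
```python
from h import *
st();plan([.519,.164,.25],.53)
```

```text
t 0.725 pos [ 0.3546 -0.3087  0.2508] phi -0.4363 F [ 0.8  -1.35 -0.7 ] T [-0.066 -0.115  0.017] open 0.0467 q6 -0.443
d units [ 0.0019 -0.1269 -1.2447] mm [   0.8  -50.8 -497.9] twist units -0.9228 rad -0.966
```

Call:
{"api": "move_arm", "payload": {
  "increments": [
    [0,-0.015,-0.15,-0.175],
    [0,-0.03,-0.3,-0.35],
    [0,-0.045,-0.45,-0.525],
    [0,-0.06,-0.6,-0.7],
    [0,-0.077,-0.75,-0.875]
  ]
}}

```text
time: 1.35
tool_pos: [0.4541, -0.0239, 0.2506]
tool_rot: [-0.996, 1.571, -2.086]
contact_force: [0.9, -0.4, -0.6]
opening: 0.0011
```

Run:
```python
from h import *
st();plan([.519,.164,.25],.53);plan([.519,.164,.128],.53)
```

```text
t 1.35 pos [ 0.4541 -0.0239  0.2506] phi 0.4803 F [ 0.89 -0.44 -0.65] T [ 0.    -0.164 -0.008] open 0.0011 q6 -0.702
d units [ 0.0014  0.361  -0.3417] mm [   0.6  144.4 -136.7] twist units -0.0474 rad -0.05
d units [ 0.3064  0.361  -0.3417] mm [ 122.6  144.4 -136.7] twist units -0.0474 rad -0.05
```

Call:
{"api": "move_arm", "payload": {
  "increments": [
    [0,0.09,-0.085,-0.045],
    [0,0.18,-0.17,-0.045],
    [0,0.27,-0.255,-0.045],
    [0,0.36,-0.342,-0.045],
    [0,0.36,-0.342,-0.045]
  ]
}}

```text
time: 1.98
tool_pos: [0.5196, 0.1644, 0.2497]
tool_rot: [-2.372, 1.57, 2.866]
contact_force: [-0.2, -0.5, -0.6]
opening: 0.0005
```

Run:
```python
from h import *
st();plan([.519,.164,.128],.53)
for n in P:
    im=robot.read_camera(n);
    u=proj(n,[.519,.164,.2]).astype(int)
    crop(im,u[0]-50,u[1]-35,100,75,8,f"pics/{n}1.png")
    print(proj(n,robot.observe()["tool_pos"]))
```

```text
t 1.975 pos [0.5196 0.1644 0.2497] phi 0.5256 F [-0.2  -0.52 -0.58] T [-0.039 -0.145 -0.017] open 0.0005 q6 -0.36
d units [ 0.3043 -0.0015  0.0005] mm [121.7  -0.6   0.2] twist units -0.0042 rad -0.004
[273.75142021 116.89131136]
[246.47955927 239.24361561]
```

View pics/side1.png

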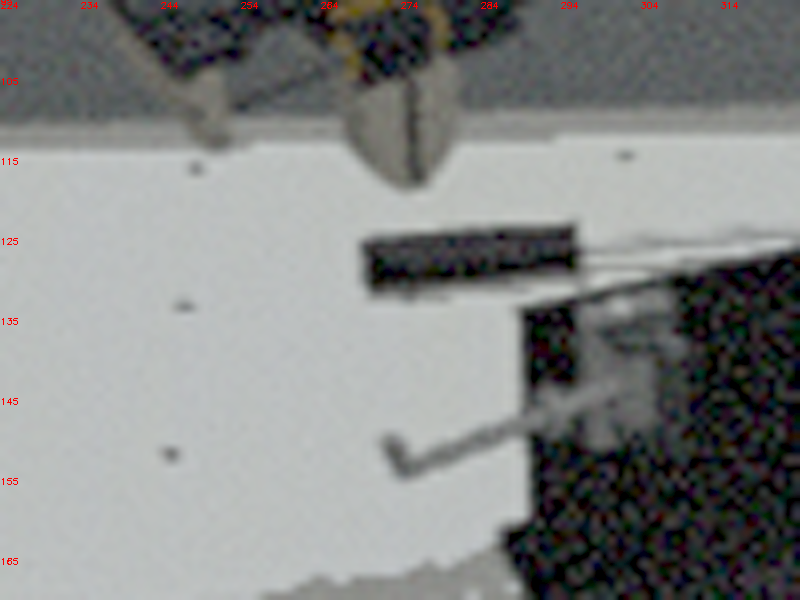

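View pics/top1.png

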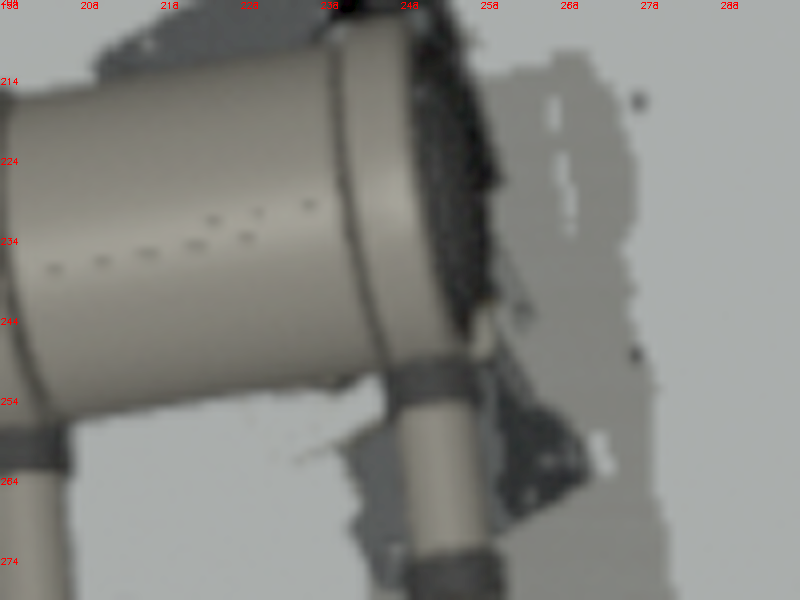

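Call:
{"api": "move_arm", "payload": {
  "increments": [
    [0.08,0,0,0],
    [0.16,0,0,0],
    [0.24,0,0,0],
    [0.304,0,0,0],
    [0.304,0,0,0]
  ]
}}

```text
time: 2.7
tool_pos: [0.5181, 0.16, 0.1276]
tool_rot: [-1.858, 1.566, -2.909]
contact_force: [-0.1, -0.5, 0.8]
opening: 0.0006
```

Run:
```python
from h import *
st();print(np.round(Rt(),3))
for n in ["side"]:
    im=robot.read_camera(n);
    u=proj(n,[.54,.164,.15]).astype(int)
    crop(im,u[0]-50,u[1]-35,100,75,8,f"pics/{n}2.png")
```

```text
t 2.7 pos [0.5181 0.16   0.1276] phi 0.5197 F [-0.1  -0.5   0.82] T [ 0.    -0.156 -0.011] open 0.0006 q6 -0.361
[[-0.004  0.868  0.497]
 [-0.001  0.497 -0.868]
 [-1.    -0.004 -0.001]]
```

View pics/side2.png

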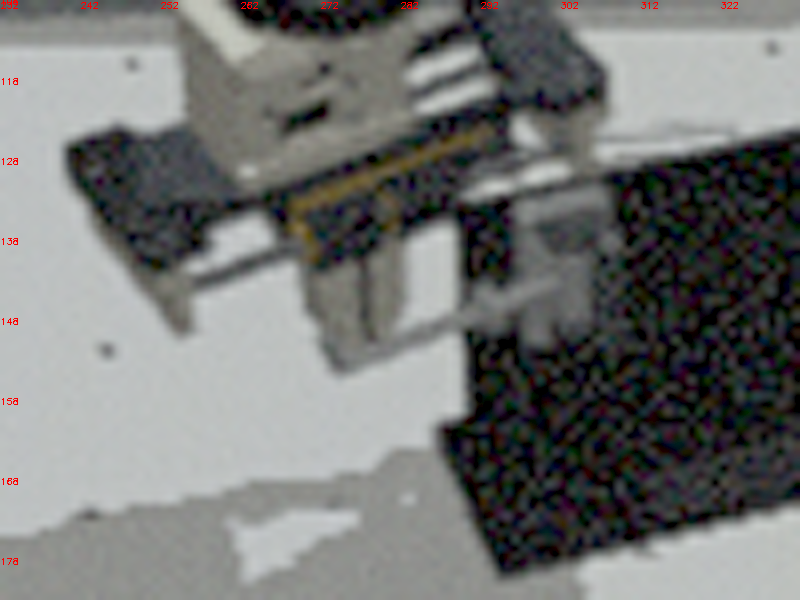

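Run:
```python
from h import *
o=robot.observe();R=Rt()
for s in(-.095,.095):
  for h in(.05,.066,.08): print(s,h,proj("side",o["tool_pos"]+R@np.array([-h,s,0])))
```

```text
-0.095 0.05 [246.35368239 147.91064153]
-0.095 0.066 [245.74409135 143.68484151]
-0.095 0.08 [245.2015808  139.92405608]
0.095 0.05 [302.85066965 125.84222727]
0.095 0.066 [302.75706779 121.63956317]
0.095 0.08 [302.67383705 117.90255591]
```

```bash
cat >> h.py <<'E'
PIN=np.array([.599,.181])
def hookpose(th,off=.0135,r=.078,z=.128):
    u=np.array([np.cos(th),np.sin(th)]);n=np.array([-u[1],u[0]])
    return np.array([*(PIN+r*u-off*n),z])
def rows(targets,start=None,phs=None,first=None):
    o=robot.observe();R=Rt(o);p=o["tool_pos"] if start is None else start
    f0=phi(o) if first is None else first
    for i,t in enumerate(targets):
        d=R.T@(np.array(t)-p)/.4
        tw=0 if phs is None else -((phs[i]-f0+np.pi/2)%np.pi-np.pi/2)/np.radians(60)
        print([*np.round(d,4).tolist(),round(tw,4)])
E
python3 - <<'E'
from h import *
ths=3.67+np.array([0,.07,.14,.21,.28])
rows([hookpose(t) for t in ths],phs=ths)
E
```

```text
[0.0028, 0.0035, 0.0225, np.float64(-0.008)]
[0.0028, 0.0018, 0.0362, np.float64(-0.0748)]
[0.0028, 0.001, 0.05, np.float64(-0.1417)]
[0.0028, 0.0011, 0.0639, np.float64(-0.2085)]
[0.0027, 0.0023, 0.0777, np.float64(-0.2754)]
```

Call:
{"api": "move_arm", "payload": {
  "increments": [
    [0,0.003,0.0225,-0.008],
    [0,0.002,0.036,-0.075],
    [0,0.001,0.05,-0.142],
    [0,0.001,0.064,-0.208],
    [0,0.002,0.078,-0.275]
  ]
}}

```text
time: 3.38
tool_pos: [0.5361, 0.1343, 0.1304]
tool_rot: [0.871, 1.57, 0.112]
contact_force: [-2.3, 1.2, 1.3]
opening: 0.0006
```

Run:
```python
from h import *
st()
im=robot.read_camera("side");u=proj("side",[.56,.15,.15]).astype(int)
crop(im,u[0]-50,u[1]-35,100,75,8,"pics/side3.png")
ths=3.95+np.array([.06,.12,.18,.24,.3])
rows([hookpose(t) for t in ths],phs=ths)
```

```text
t 3.375 pos [0.5361 0.1343 0.1304] phi 0.8118 F [-2.32  1.21  1.26] T [0.085 0.184 0.002] open 0.0006 q6 -0.705
[0.006, -0.0036, 0.0094, np.float64(-0.0517)]
[0.006, -0.0046, 0.0212, np.float64(-0.109)]
[0.006, -0.0049, 0.0331, np.float64(-0.1663)]
[0.006, -0.0045, 0.045, np.float64(-0.2236)]
[0.0061, -0.0034, 0.0568, np.float64(-0.2809)]
```

View pics/side3.png

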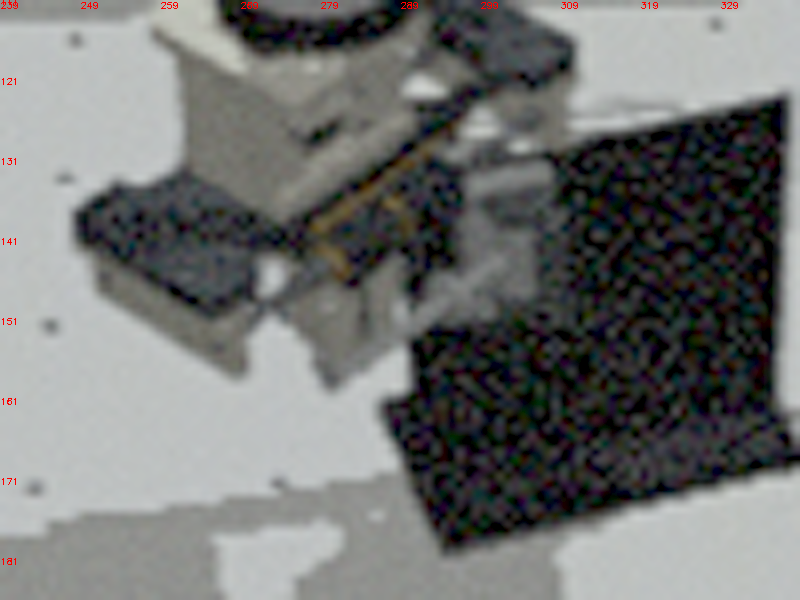

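Call:
{"api": "move_arm", "payload": {
  "increments": [
    [0.004,-0.004,0.0094,-0.052],
    [0.004,-0.005,0.021,-0.109],
    [0.004,-0.005,0.033,-0.166],
    [0.004,-0.004,0.045,-0.224],
    [0.004,-0.003,0.057,-0.281]
  ]
}}

```text
time: 4.05
tool_pos: [0.5516, 0.1178, 0.1285]
tool_rot: [-0.064, 1.57, -0.53]
contact_force: [-2.4, 0.3, 0.4]
opening: 0.0004
```

Run:
```python
from h import *
st()
ths=4.25+np.array([.06,.12,.18,.24,.3])
rows([hookpose(t) for t in ths],phs=ths)
```

```text
t 4.05 pos [0.5516 0.1178 0.1285] phi 1.1046 F [-2.41  0.31  0.4 ] T [-0.01   0.197 -0.011] open 0.0004 q6 -1.03
[0.0012, -0.0023, 0.0136, np.float64(-0.0609)]
[0.0012, -0.0032, 0.0254, np.float64(-0.1182)]
[0.0012, -0.0034, 0.0373, np.float64(-0.1755)]
[0.0012, -0.0029, 0.0491, np.float64(-0.2328)]
[0.0013, -0.0017, 0.061, np.float64(-0.2901)]
```

Call:
{"api": "move_arm", "payload": {
  "increments": [
    [0.001,-0.002,0.0136,-0.061],
    [0.001,-0.003,0.0254,-0.118],
    [0.001,-0.003,0.037,-0.175],
    [0.001,-0.003,0.049,-0.233],
    [0.001,-0.002,0.061,-0.29]
  ]
}}

```text
time: 4.68
tool_pos: [0.5731, 0.1061, 0.1282]
tool_rot: [-0.172, 1.57, -0.334]
contact_force: [-2.0, 0.9, 0.5]
opening: 0.0007
```

Run:
```python
from h import *
st()
ths=4.55+np.array([.04,.08,.12,.16,.2])
rows([hookpose(t) for t in ths],phs=ths)
```

```text
t 4.675 pos [0.5731 0.1061 0.1282] phi 1.4083 F [-1.96  0.85  0.53] T [0.032 0.2   0.015] open 0.0007 q6 -1.356
[0.0005, -0.0009, 0.0076, np.float64(-0.0383)]
[0.0005, -0.0018, 0.0155, np.float64(-0.0765)]
[0.0005, -0.0023, 0.0233, np.float64(-0.1147)]
[0.0005, -0.0026, 0.0313, np.float64(-0.1529)]
[0.0005, -0.0025, 0.0392, np.float64(-0.1911)]
```

Call:
{"api": "move_arm", "payload": {
  "increments": [
    [0,-0.001,0.0076,-0.038],
    [0,-0.002,0.0155,-0.076],
    [0,-0.002,0.0233,-0.115],
    [0,-0.003,0.031,-0.153],
    [0,-0.003,0.039,-0.191]
  ]
}}

```text
time: 5.3
tool_pos: [0.5882, 0.1023, 0.1282]
tool_rot: [-0.678, 1.57, -0.641]
contact_force: [-1.9, -0.3, 1.1]
opening: 0.0005
```

Run:
```python
from h import *
st()
im=robot.read_camera("side");u=proj("side",[.6,.13,.15]).astype(int)
crop(im,u[0]-50,u[1]-35,100,75,8,"pics/side4.png")
ths=4.75+np.array([.02,.04,.06,.08])
rows([hookpose(t) for t in ths],phs=ths)
```

```text
t 5.3 pos [0.5882 0.1023 0.1282] phi 1.6076 F [-1.91 -0.34  1.08] T [0.034 0.222 0.009] open 0.0005 q6 -1.563
[0.0004, 0.0001, 0.0035, np.float64(-0.0184)]
[0.0004, -0.0005, 0.0074, np.float64(-0.0375)]
[0.0004, -0.001, 0.0113, np.float64(-0.0566)]
[0.0004, -0.0014, 0.0153, np.float64(-0.0757)]
```

View pics/side4.png

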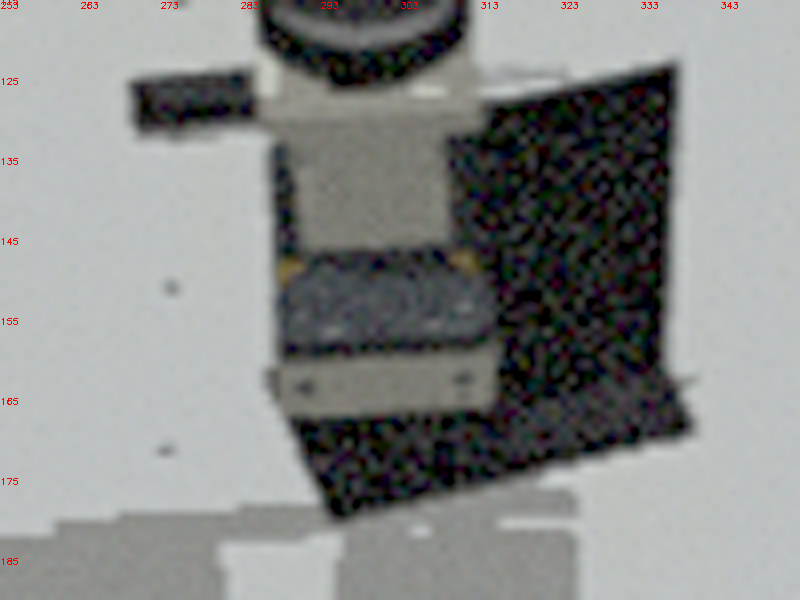

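Call:
{"api": "move_arm", "payload": {
  "increments": [
    [0,0,0.0035,-0.018],
    [0,-0.0005,0.0074,-0.0375],
    [0,-0.001,0.0113,-0.0566],
    [0,-0.001,0.0153,-0.0757]
  ]
}}

```text
time: 5.85
tool_pos: [0.5943, 0.1027, 0.1272]
tool_rot: [-1.455, 1.571, -1.338]
contact_force: [-2.0, -0.8, 0.6]
opening: 0.0005
```

Run:
```python
from h import *
st()
ths=4.83+np.array([.02,.04,.06,.08])
rows([hookpose(t) for t in ths],phs=ths)
```

```text
t 5.85 pos [0.5943 0.1027 0.1272] phi 1.6879 F [-1.98 -0.84  0.59] T [-0.198  0.236 -0.027] open 0.0005 q6 -1.644
[-0.0021, -0.0026, 0.0049, np.float64(-0.0195)]
[-0.0021, -0.0031, 0.0088, np.float64(-0.0386)]
[-0.0021, -0.0036, 0.0127, np.float64(-0.0577)]
[-0.0021, -0.004, 0.0167, np.float64(-0.0768)]
```

Call:
{"api": "move_arm", "payload": {
  "increments": [
    [0,-0.001,0.003,-0.01],
    [0,-0.0015,0.005,-0.02],
    [0,-0.002,0.007,-0.03],
    [0,-0.002,0.009,-0.04]
  ]
}}

```text
time: 6.35
tool_pos: [0.5978, 0.1025, 0.1271]
tool_rot: [-2.928, 1.571, -2.769]
contact_force: [-2.1, -0.4, 1.4]
opening: 0.0007
```

```bash
python3 -c "
from h import *
st()"
```

```text
t 6.35 pos [0.5978 0.1025 0.1271] phi 1.7294 F [-2.07 -0.41  1.4 ] T [0.098 0.237 0.018] open 0.0007 q6 -1.686
```

Call:
{"api": "move_arm", "payload": {
  "increments": [
    [0,0,0.002,-0.01],
    [0,-0.0005,0.004,-0.02],
    [0,-0.001,0.006,-0.03],
    [0,-0.001,0.008,-0.04]
  ]
}}

```text
time: 6.85
tool_pos: [0.6011, 0.1025, 0.1271]
tool_rot: [-1.577, 1.571, -1.377]
contact_force: [-2.0, -0.8, 2.2]
opening: 0.0002
```

```bash
python3 -c "
from h import *
st()"
```

```text
t 6.85 pos [0.6011 0.1025 0.1271] phi 1.7713 F [-2.02 -0.78  2.15] T [0.119 0.221 0.065] open 0.0002 q6 -1.728
```

Call:
{"api": "move_arm", "payload": {
  "increments": [
    [0,0,0.002,-0.01],
    [0,0,0.004,-0.02],
    [0,0,0.006,-0.03],
    [0,0,0.008,-0.04]
  ]
}}

```text
time: 7.35
tool_pos: [0.6042, 0.1029, 0.127]
tool_rot: [-1.947, 1.57, -1.705]
contact_force: [-1.9, -2.7, 0.6]
opening: 0.0003
```

```bash
python3 -c "
from h import *
st()"
```

```text
t 7.35 pos [0.6042 0.1029 0.127 ] phi 1.813 F [-1.87 -2.7   0.57] T [-0.241  0.176  0.03 ] open 0.0003 q6 -1.769
```

Call:
{"api": "move_arm", "payload": {
  "increments": [
    [0,0,0.002,-0.01],
    [0,0,0.004,-0.02],
    [0,0,0.006,-0.03]
  ]
}}

```text
time: 7.72
tool_pos: [0.6065, 0.1036, 0.127]
tool_rot: [-2.523, 1.57, -2.249]
contact_force: [-2.1, -3.2, -0.1]
opening: 0.0006
```

```bash
python3 -c "
from h import *
st()"
```

```text
t 7.725 pos [0.6065 0.1036 0.127 ] phi 1.8445 F [-2.12 -3.23 -0.06] T [-0.39   0.181  0.016] open 0.0006 q6 -1.8
```

Run:
```python
from h import *
for n in P:
    im=robot.read_camera(n);u=proj(n,[.61,.14,.15]).astype(int)
    crop(im,u[0]-50,u[1]-35,100,75,8,f"pics/{n}5.png")
st()
```

```text
t 7.825 pos [0.6066 0.1037 0.127 ] phi 1.8441 F [-1.86 -2.15 -0.37] T [-0.322  0.063  0.02 ] open 0.0001 q6 -1.799
```

View pics/side5.png

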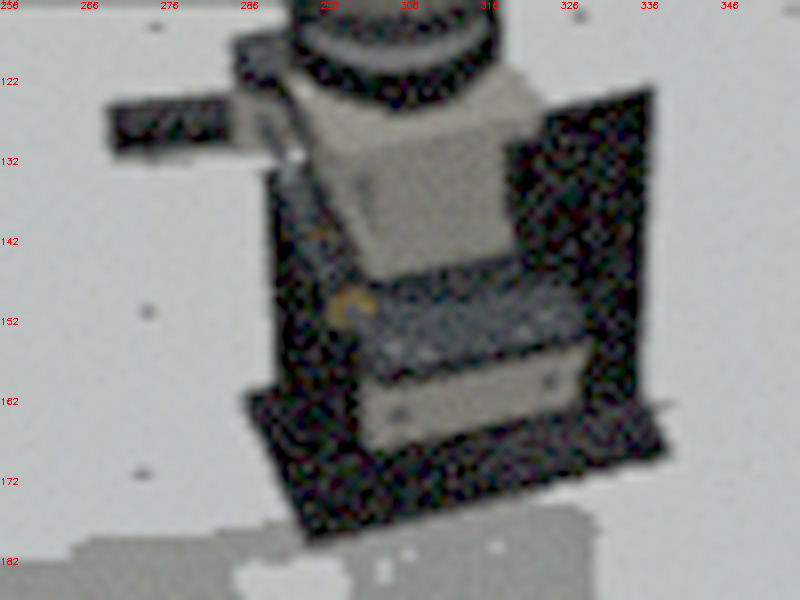

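View pics/top5.png

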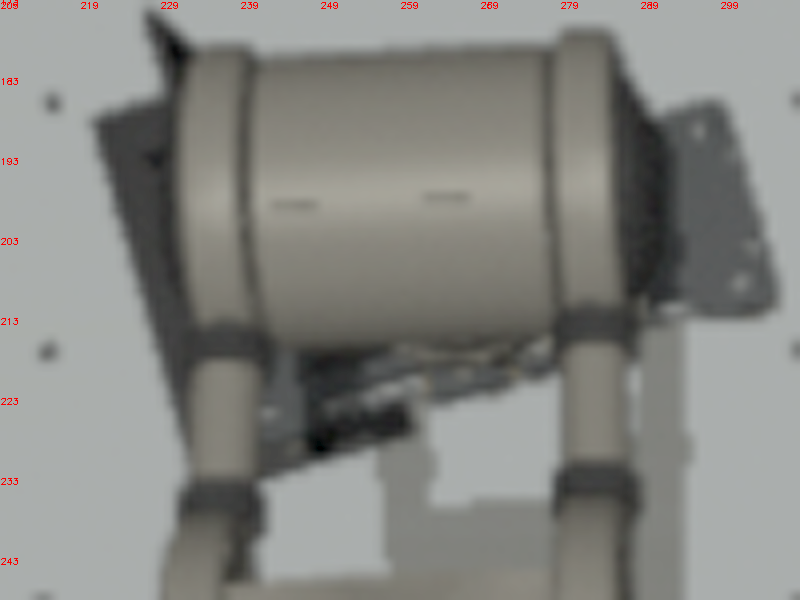

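Call:
{"api": "move_arm", "payload": {
  "increments": [
    [0,-0.0015,0.002,-0.01],
    [0,-0.002,0.004,-0.02],
    [0,-0.0025,0.006,-0.03]
  ]
}}

```text
time: 8.2
tool_pos: [0.6089, 0.1038, 0.127]
tool_rot: [2.064, 1.57, 2.369]
contact_force: [-2.7, 0.1, -0.3]
opening: 0.0008
```

```bash
python3 -c "
from h import *
st()"
```

```text
t 8.2 pos [0.6089 0.1038 0.127 ] phi 1.8761 F [-2.75  0.09 -0.33] T [0.198 0.335 0.06 ] open 0.0008 q6 -1.832
```

Call:
{"api": "move_arm", "payload": {
  "increments": [
    [0,0,0.0015,-0.006],
    [0,0,0.003,-0.012],
    [0,0,0.0045,-0.018]
  ]
}}

```text
time: 8.57
tool_pos: [0.6107, 0.1041, 0.127]
tool_rot: [2.634, 1.571, 2.958]
contact_force: [-3.4, 0.7, -0.6]
opening: 0.0002
```

```bash
python3 -c "
from h import *
st()"
```

```text
t 8.575 pos [0.6107 0.1041 0.127 ] phi 1.8946 F [-3.41  0.68 -0.57] T [0.258 0.318 0.088] open 0.0002 q6 -1.849
```

Call:
{"api": "move_arm", "payload": {
  "increments": [
    [0,0,0.0013,-0.005],
    [0,0,0.0026,-0.01]
  ]
}}

```text
time: 8.82
tool_pos: [0.6118, 0.1042, 0.127]
tool_rot: [-2.79, 1.571, -2.456]
contact_force: [-3.0, 1.0, -0.3]
opening: 0.0007
```

```bash
python3 -c "
from h import *
st()"
```

```text
t 8.825 pos [0.6118 0.1042 0.127 ] phi 1.9049 F [-2.95  1.02 -0.34] T [0.152 0.267 0.011] open 0.0007 q6 -1.859
```

Call:
{"api": "move_arm", "payload": {
  "increments": [
    [0,0,0.0015,-0.008],
    [0,0,0.003,-0.015],
    [0,0,0.0045,-0.022]
  ]
}}

```text
time: 9.2
tool_pos: [0.6136, 0.1046, 0.127]
tool_rot: [-1.889, 1.57, -1.532]
contact_force: [-1.3, -1.4, -0.8]
opening: 0.0005
```

```bash
python3 -c "
from h import *
st()"
```

```text
t 9.2 pos [0.6136 0.1046 0.127 ] phi 1.928 F [-1.3  -1.4  -0.81] T [-0.014  0.313 -0.021] open 0.0005 q6 -1.882
```

Call:
{"api": "move_arm", "payload": {
  "increments": [
    [0,-0.0005,0.0015,-0.008],
    [0,-0.0005,0.003,-0.015],
    [0,-0.001,0.0045,-0.022]
  ]
}}

```text
time: 9.57
tool_pos: [0.6154, 0.105, 0.1271]
tool_rot: [-1.637, 1.571, -1.256]
contact_force: [-2.8, -0.9, -1.4]
opening: 0.0006
```

```bash
python3 -c "
from h import *
st()"
```

```text
t 9.575 pos [0.6154 0.105  0.1271] phi 1.9511 F [-2.83 -0.95 -1.45] T [-0.056  0.3   -0.007] open 0.0006 q6 -1.905
```

Call:
{"api": "move_arm", "payload": {
  "increments": [
    [0,-0.0005,0.0015,-0.008],
    [0,-0.0005,0.003,-0.015]
  ]
}}

```text
time: 9.82
tool_pos: [0.6161, 0.1051, 0.127]
tool_rot: [-3.091, 1.569, -2.695]
contact_force: [-4.6, -3.5, -1.0]
opening: 0.0006
```

```bash
python3 -c "
from h import *
st()"
```

```text
t 9.825 pos [0.6161 0.1051 0.127 ] phi 1.9669 F [-4.65 -3.53 -0.96] T [-0.284  0.699  0.061] open 0.0006 q6 -1.92
```

Call:
{"api": "move_arm", "payload": {
  "increments": [
    [0,0,0.001,0],
    [0,0,0.001,0]
  ]
}}

```text
time: 10.07
tool_pos: [0.6161, 0.1051, 0.127]
tool_rot: [3.131, 1.569, -2.756]
contact_force: [-6.2, -3.1, -0.6]
opening: 0.0005
```

```bash
python3 -c "
from h import *
st()"
```

```text
t 10.075 pos [0.6161 0.1051 0.127 ] phi 1.9667 F [-6.2  -3.12 -0.64] T [-0.328  0.832  0.053] open 0.0005 q6 -1.92
```

Call:
{"api": "move_arm", "payload": {
  "increments": [
    [0,0,0.001,0],
    [0,0,0.002,0],
    [0,0,0.002,0],
    [0,0,0.002,0],
    [0,0,0.002,0]
  ]
}}

```text
time: 10.7
tool_pos: [0.6161, 0.1052, 0.1269]
tool_rot: [3.087, 1.567, -2.8]
contact_force: [-8.3, -3.5, 1.3]
opening: 0.0002
```

```bash
python3 -c "
from h import *
st()"
```

```text
t 10.7 pos [0.6161 0.1052 0.1269] phi 1.9667 F [-8.29 -3.54  1.33] T [-0.478  1.214  0.094] open 0.0002 q6 -1.919
```

Call:
{"api": "move_arm", "payload": {
  "increments": [
    [0,0,0.0007,0],
    [0,0,0.0007,0],
    [0,0,0.0007,0],
    [0,0,0.0007,0],
    [0,0,0.0007,0]
  ]
}}

```text
time: 11.32
tool_pos: [0.6162, 0.1052, 0.1269]
tool_rot: [3.097, 1.566, -2.79]
contact_force: [-8.8, -5.2, 2.2]
opening: 0.0007
```

```bash
python3 -c "
from h import *
st()"
```

```text
t 11.325 pos [0.6162 0.1052 0.1269] phi 1.9668 F [-8.81 -5.15  2.18] T [-0.565  1.304  0.111] open 0.0007 q6 -1.919
```

Call:
{"api": "move_arm", "payload": {
  "increments": [
    [0,0,-0.02,0],
    [0,0,-0.05,0],
    [-0.1,0,-0.06,0],
    [-0.2,0,-0.06,0],
    [-0.3,0,-0.06,0]
  ]
}}

```text
time: 11.95
tool_pos: [0.5956, 0.0966, 0.2488]
tool_rot: [-0.256, 1.569, 0.139]
contact_force: [-0.1, -0.1, -0.7]
opening: 0.0003
```

```bash
python3 -c "
from h import *
st();plan([.45,-.2,.25])"
```

```text
t 11.95 pos [0.5956 0.0966 0.2488] phi 1.9664 F [-0.07 -0.11 -0.72] T [ 0.187 -0.128 -0.037] open 0.0003 q6 -1.933
d units [-0.0037 -0.5441 -0.6215] mm [  -1.5 -217.6 -248.6] twist units 0.0 rad 0
```

Call:
{"api": "move_arm", "payload": {
  "increments": [
    [0,-0.1,-0.115,0.175],
    [0,-0.2,-0.23,0.35],
    [0,-0.3,-0.345,0.525],
    [0,-0.4,-0.46,0.7],
    [0,-0.5,-0.575,0.875]
  ],
  "gripper": 0.57
}}

```text
time: 12.58
tool_pos: [0.4595, -0.1781, 0.2477]
tool_rot: [0.08, 1.568, -0.447]
contact_force: [0.9, -0.5, -0.6]
opening: 0.0388
```

Run:
```python
from h import *
st()
for n in P:
    im=robot.read_camera(n);u=proj(n,[.61,.14,.14]).astype(int)
    cv2.imwrite(f"pics/{n}6full.png",im[:,:,::-1])
    crop(im,u[0]-40,u[1]-37,80,75,8,f"pics/{n}6.png")
```

```text
t 12.575 pos [ 0.4595 -0.1781  0.2477] phi 1.0442 F [ 0.93 -0.47 -0.63] T [ 0.043 -0.221 -0.052] open 0.0388 q6 -1.57
```

View pics/side6.png

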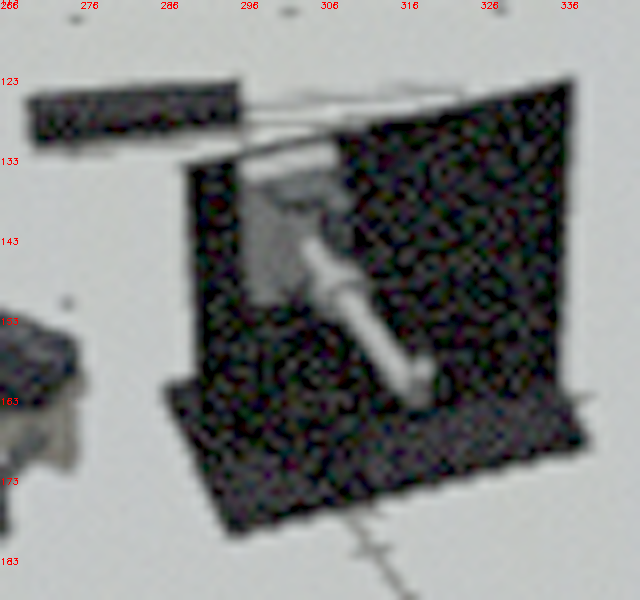

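View pics/top6.png

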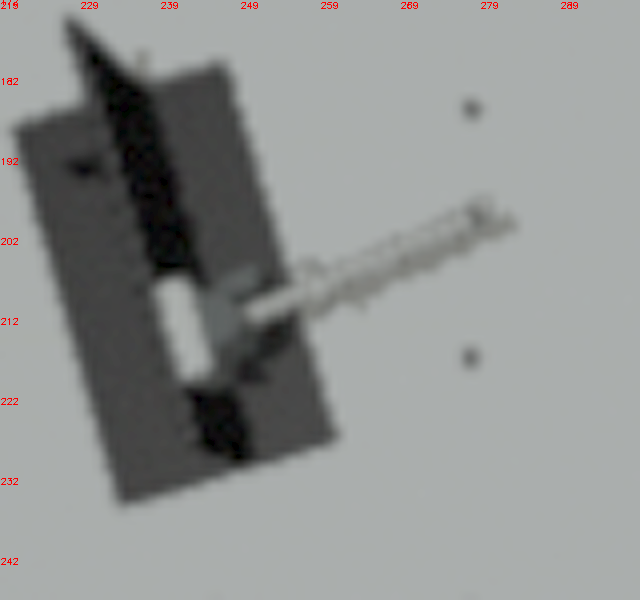

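The hook is now out. In the side view its arm runs from about (304,143) to (316,163) with the upturned tip at (319,158). In the top view it runs from about (249,211) to (278,198). I'll measure the axis more exactly.

Run:
```python
from h import *
s=cv2.imread("pics/side6full.png",0).astype(int);t=cv2.imread("pics/top6full.png",0).astype(int)
print(s[140:168,302:322]);print(t[190:218,262:285])
```

```text
[[ 66  62  60  51  10  24  21   7  22   5   2   0  14   0  10   0  11  17
   16   2]
 [ 58  69  65  50  16  30  29  32   0  11   0  10   3  17   4   8  10   5
    0  19]
 [ 59  64  78  69  26  19  20  28   0   0  23   0   0  14  22   2  10   9
    0   8]
 [ 56  78 118 123  55  21  23  24   0   0   0  17   0   3   0   2  11  13
   15  13]
 [ 53  75 128 135 101  48  23   9   3   4  13  17  24   0  15  19   1   0
    3   0]
 [ 61  65  99 136 125  86  51  40  18  13   7  16   9   4  22  13   0  13
   19   5]
 [ 63  55  72 108 137 131 108  88  58  17  14   8  12   0   0   0  22   2
   10  13]
 [ 61  60  46  82 124 137 131 115  91  43   4   0   0  11   0   5  14  20
   15   8]
 [ 56  35  37  79 120 118  94  74  59  48  32  13  20  21  12  12  15   2
    4   8]
 [ 29  22  38  77  92  75  93 105  82  55  22   0   4   4   2   0   0   0
   13   8]
 [ 11  17  30  54  75  73 110 140 132  83  15   4   0  23  13  15   0   7
    5   9]
 [  2   8   0  27  48  56  89 126 148 118  37  13   0   0   4   7  13   0
    0   5]
 [  0   0   3  16  32  51  62 100 136 127  76  20   2   4   9   7  11  10
   17 
[... 3297 characters left out ...]
134 133 133 133 134]
 [131 129 126 133 133 134 133 134 133 134 133 134 134 134 133 134 134 133
  134 133 134 134 134]
 [133 133 133 133 134 133 134 134 133 133 133 133 134 134 134 133 133 133
  133 133 134 134 134]
 [134 133 134 134 134 133 133 133 133 134 133 133 133 134 133 134 134 134
  133 133 134 134 134]
 [133 134 133 133 133 134 133 133 134 134 134 134 133 134 132 131 131 134
  133 134 133 133 133]
 [134 133 134 134 133 133 134 133 133 133 133 133 134 133 124 103 109 130
  133 134 133 134 133]
 [134 133 134 133 134 134 133 134 134 133 133 134 134 132 115  71  84 121
  132 134 133 134 133]
 [134 134 134 133 134 133 134 134 133 133 134 133 133 132 118  82  92 125
  133 133 133 133 133]]
```

Run:
```python
from h import *
s=cv2.imread("pics/side6full.png",0).astype(float)
pts=[]
for r in range(150,158):
    x0=309+(r-150)*.6
    xs=np.arange(int(x0)-3,int(x0)+5) if r>152 else np.arange(307,313)
    w=np.clip(s[r,xs]-20,0,None);pts.append(((w*xs).sum()/w.sum(),r))
pts=np.array(pts);print(pts.round(2).tolist())
A=np.array([onz("side",*p,.14)[:2] for p in pts]); B=np.array([onz("top",c,201.8-.47*(c-269.25),.14)[:2] for c in np.linspace(258,276,8)])
for Q in(A,B):
    m=Q.mean(0);d=np.linalg.svd(Q-m)[2][0];d=d*np.sign(-d[1]);a=np.arctan2(d[1],d[0])
    n=np.array([-d[1],d[0]])
    print("mean",m,"angle",a,a+2*np.pi,"perp offset of PIN",(PIN-m)@n,"of touch pt",(np.array([.6286,.1104])-m)@n)
print(tri(318.6,158.5,278.5,197.5),tri(316.5,163,276.5,200))
```

```text
[[309.1, 150.0], [309.52, 151.0], [309.91, 152.0], [311.16, 153.0], [311.84, 154.0], [312.55, 155.0], [313.3, 156.0], [313.99, 157.0]]
mean [0.6245216  0.12527164] angle -1.1465499681388573 5.136635339040729 perp offset of PIN -0.0003193992562961181 of touch pt -0.0024048276762097466
mean [0.62854085 0.11897887] angle -1.1310564724315648 5.152128834748021 perp offset of PIN -0.00032775983053715256 of touch pt -0.003598539931338003
(array([0.64298004, 0.08445156, 0.15656444]), np.float64(0.0019218009518375163)) (array([0.6380123 , 0.09211975, 0.13188273]), np.float64(0.0005188033368979546))
```

```bash
python3 -c "
from h import *
plan([.5914,-.2627,.2],-.139)"
```

```text
d units [ 0.1198 -0.0074  0.3901] mm [ 47.9  -3.  156. ] twist units 1.1261 rad 1.179
```

Call:
{"api": "move_arm", "payload": {
  "increments": [
    [0,0,0.1,0.175],
    [0,-0.002,0.2,0.35],
    [0,-0.004,0.3,0.525],
    [0,-0.007,0.39,0.7],
    [0,-0.007,0.39,0.875]
  ]
}}

```text
time: 13.3
tool_pos: [0.5963, -0.2567, 0.2459]
tool_rot: [1.543, 1.57, 0.101]
contact_force: [-0.2, -1.3, -0.3]
opening: 0.0395
```

```bash
python3 -c "
from h import *
st();plan([.5914,-.2627,.15],-.139)"
```

```text
t 13.3 pos [ 0.5963 -0.2567  0.2459] phi 0.1293 F [-0.21 -1.31 -0.31] T [ 0.025 -0.128  0.023] open 0.0395 q6 -0.654
d units [ 0.2398 -0.0142  0.0132] mm [95.9 -5.7  5.3] twist units 0.2562 rad 0.268
```

Call:
{"api": "move_arm", "payload": {
  "increments": [
    [0.04,-0.014,0.013,0.13],
    [0.1,-0.014,0.013,0.256],
    [0.16,-0.014,0.013,0.256],
    [0.22,-0.014,0.013,0.256],
    [0.24,-0.014,0.013,0.256]
  ]
}}

```text
time: 13.92
tool_pos: [0.5894, -0.2613, 0.1498]
tool_rot: [-2.135, 1.569, 2.444]
contact_force: [-0.8, -0.8, -0.4]
opening: 0.0399
```

Run:
```python
from h import *
st();plan([.5914,-.2627,.094],-.139)
for n in P:
    im=robot.read_camera(n);u=proj(n,[.57,-.26,.1]).astype(int)
    crop(im,u[0]-45,u[1]-37,90,75,8,f"pics/{n}7.png")
```

```text
t 13.925 pos [ 0.5894 -0.2613  0.1498] phi -0.1328 F [-0.78 -0.79 -0.37] T [ 0.002 -0.09  -0.027] open 0.0399 q6 -0.404
d units [0.1395 0.0057 0.003 ] mm [55.8  2.3  1.2] twist units 0.0059 rad 0.006
```

View pics/side7.png

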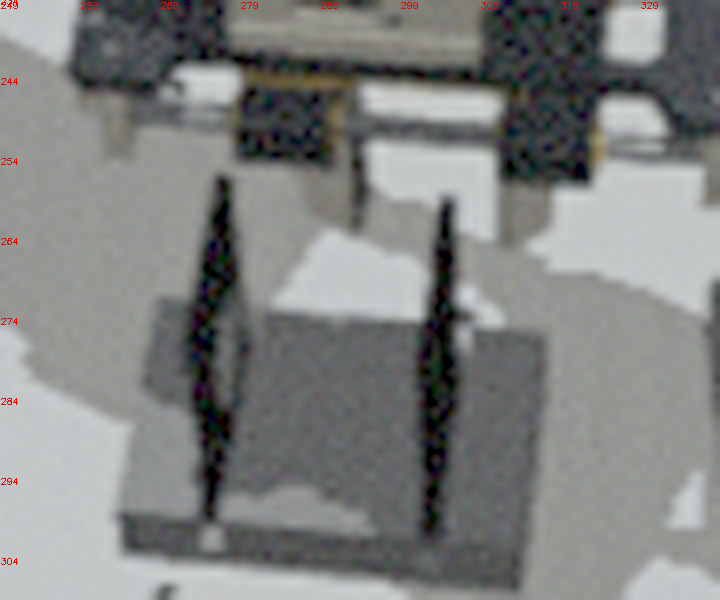

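View pics/top7.png

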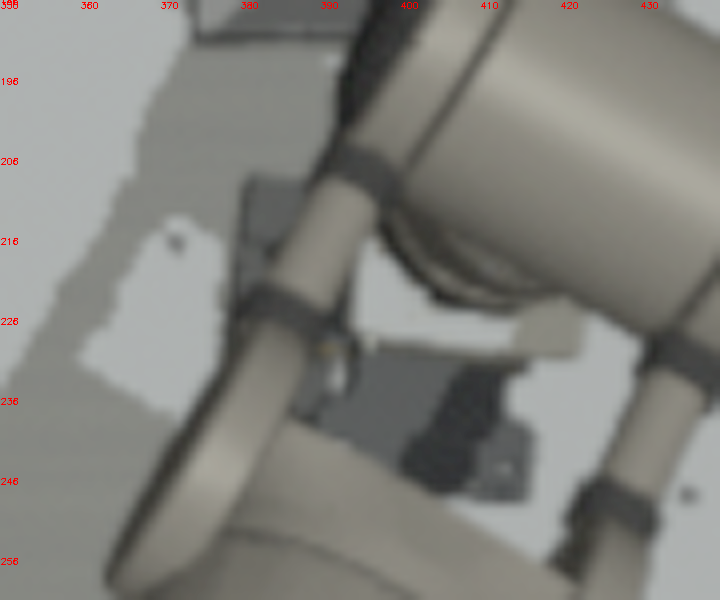

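Call:
{"api": "move_arm", "payload": {
  "increments": [
    [0.035,0.006,0.003,0.006],
    [0.07,0.006,0.003,0.006],
    [0.105,0.006,0.003,0.006],
    [0.1395,0.006,0.003,0.006]
  ]
}}

```text
time: 14.52
tool_pos: [0.5917, -0.2639, 0.0941]
tool_rot: [-1.842, 1.57, 2.73]
contact_force: [-0.0, -0.1, 0.1]
opening: 0.0391
```

Run:
```python
from h import *
st();plan([.5914,-.2627,.094],-.139)
for n in ["side"]:
    im=robot.read_camera(n);u=proj(n,[.58,-.26,.1]).astype(int)
    crop(im,u[0]-40,u[1]-37,80,75,8,f"pics/{n}8.png")
```

```text
t 14.525 pos [ 0.5917 -0.2639  0.0941] phi -0.1406 F [-0.01 -0.1   0.08] T [-0.016 -0.1    0.04 ] open 0.0391 q6 -0.397
d units [ 0.0003 -0.0011 -0.0029] mm [ 0.1 -0.4 -1.1] twist units -0.0016 rad -0.002
```

View pics/side8.png

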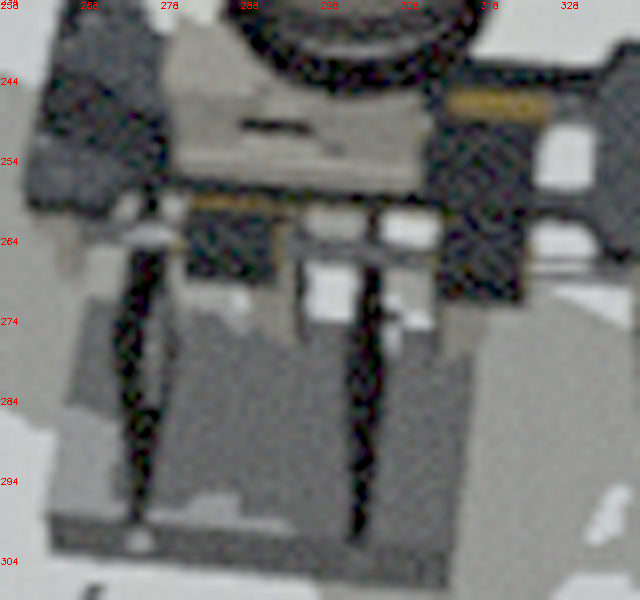

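Call:
{"api": "move_arm", "payload": {
  "increments": [
    [0,0,0,0],
    [0,0,0,0],
    [0,0,0,0],
    [0,0,0,0],
    [0,0,0,0]
  ],
  "gripper": 1,
  "squeeze": 25
}}

```text
time: 15.2
tool_pos: [0.5914, -0.264, 0.0958]
tool_rot: [-1.362, 1.57, -3.074]
contact_force: [-3.1, 0.4, 4.6]
opening: 0.0058
```

```bash
python3 -c "
from h import *
st()"
```

```text
t 15.2 pos [ 0.5914 -0.264   0.0958] phi -0.1407 F [-3.07  0.41  4.57] T [ 0.138  0.641 -0.049] open 0.0058 q6 -0.397
```

Call:
{"api": "move_arm", "payload": {
  "increments": [
    [0,0,0,0],
    [-0.02,0,0,0],
    [-0.05,0,0,0],
    [-0.09,0,0,0],
    [-0.12,0,0,0]
  ],
  "squeeze": 50
}}

```text
time: 15.82
tool_pos: [0.5927, -0.2643, 0.1453]
tool_rot: [1.221, 1.568, -0.49]
contact_force: [0.2, 0.3, -1.5]
opening: 0.0057
```

Run:
```python
from h import *
st()
for n in P:
    im=robot.read_camera(n);u=proj(n,[.58,-.26,.12]).astype(int)
    crop(im,u[0]-40,u[1]-37,80,75,8,f"pics/{n}9.png")
```

```text
t 15.825 pos [ 0.5927 -0.2643  0.1453] phi -0.1405 F [ 0.19  0.27 -1.47] T [-0.083 -0.085 -0.028] open 0.0057 q6 -0.397
```

View pics/side9.png

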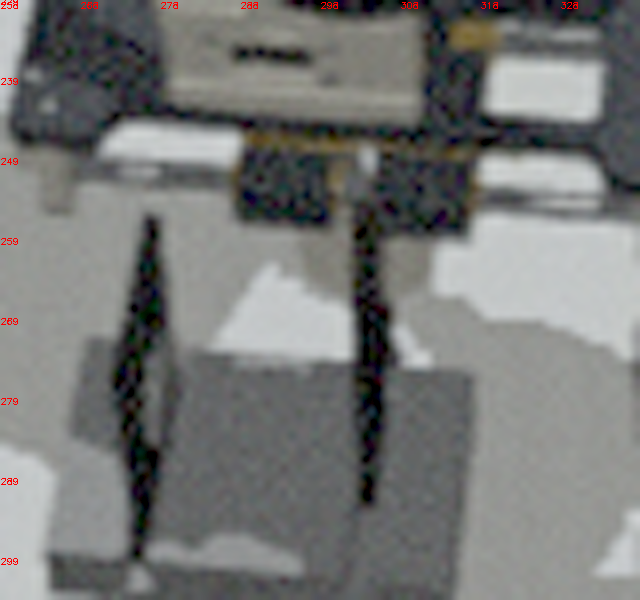

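```bash
python3 -c "
from h import *
plan([.6,-.1,.25],-1.16)"
```

```text
d units [-0.2612 -0.0393 -0.4092] mm [-104.5  -15.7 -163.7] twist units 0.9736 rad 1.02
```

Call:
{"api": "move_arm", "payload": {
  "increments": [
    [-0.13,0,0,0.05],
    [-0.26,0,-0.03,0.22],
    [-0.26,-0.01,-0.15,0.4],
    [-0.26,-0.02,-0.28,0.57],
    [-0.26,-0.03,-0.41,0.74]
  ]
}}

```text
time: 16.55
tool_pos: [0.6028, -0.0984, 0.2472]
tool_rot: [2.766, 1.571, 0.273]
contact_force: [1.1, -0.2, -1.5]
opening: 0.0057
```

Run:
```python
from h import *
st();plan([.6,-.1,.25],-1.16)
```

```text
t 16.55 pos [ 0.6028 -0.0984  0.2472] phi -0.9219 F [ 1.1  -0.22 -1.51] T [-0.028 -0.059 -0.02 ] open 0.0057 q6 0.635
d units [-0.0069 -0.0011  0.008 ] mm [-2.8 -0.5  3.2] twist units 0.2273 rad 0.238
```

Call:
{"api": "move_arm", "payload": {
  "increments": [
    [-0.007,0,0.008,0.15],
    [-0.007,0,0.008,0.227],
    [-0.007,0,0.008,0.227]
  ]
}}

```text
time: 16.92
tool_pos: [0.6004, -0.1016, 0.25]
tool_rot: [-0.283, 1.571, -3.006]
contact_force: [0.0, -0.0, -1.2]
opening: 0.0058
```

Run:
```python
from h import *
st()
for n in P:
    im=robot.read_camera(n);u=proj(n,[.6,-.1,.2]).astype(int)
    cv2.imwrite(f"pics/{n}10f.png",im[:,:,::-1])
    crop(im,u[0]-45,u[1]-37,90,75,8,f"pics/{n}10.png")
```

```text
t 16.925 pos [ 0.6004 -0.1016  0.25  ] phi -1.1522 F [ 0.02 -0.02 -1.15] T [ 0.045 -0.035  0.036] open 0.0058 q6 0.859
```

View pics/side10.png

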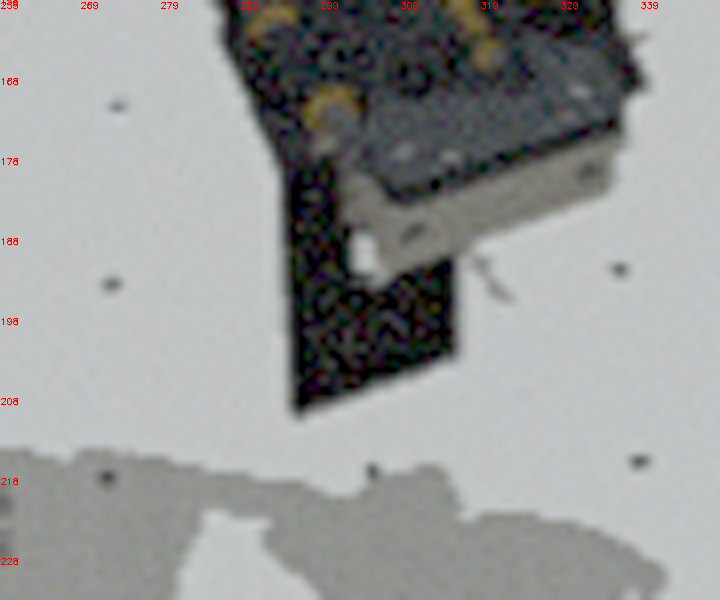

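View pics/side10f.png

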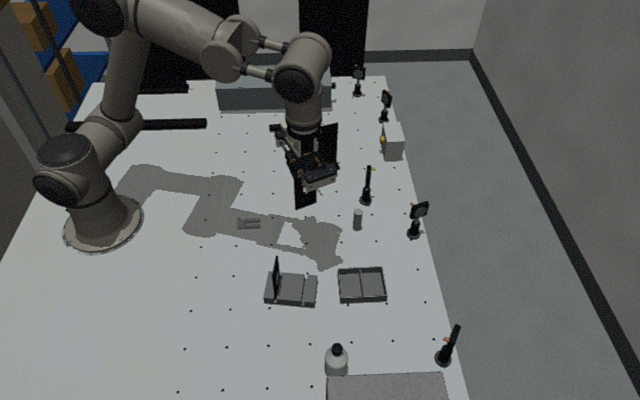

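Run:
```python
from h import *
a=onz("side",295.2,209.5,.1642);b=onz("side",315.2,202.3,.1642);print(a,b,np.linalg.norm(a-b),np.arctan2(*(b-a)[1::-1]))
m=(a+b)/2;R=Rt();print("mid in tool",R.T@(m-robot.observe()["tool_pos"]))
e=np.array([.0,.0])
for n in P:
  for z in(.1642+.045,.1642+.06,.1642+.075):print(n,z,proj(n,[*robot.observe()["tool_pos"][:2],z]))
```

```text
[ 0.57448804 -0.11375821  0.1642    ] [ 0.62691988 -0.09101173  0.1642    ] 0.05715330515276663 0.4093254566744679
mid in tool [ 0.08571003  0.00057185 -0.00015677]
side 0.2092 [304.8578605  193.95310994]
side 0.2242 [304.76366931 189.86942412]
side 0.23920000000000002 [304.66763153 185.70567925]
top 0.2092 [344.59740319 209.89505914]
top 0.2242 [344.91598933 209.35477351]
top 0.23920000000000002 [345.24180435 208.80222855]
```

```bash
cat >> h.py <<'E'
TH=-1.16
def hp(r,lat,z,th=None,pin=None):
    th=TH if th is None else th; pin=PIN if pin is None else pin
    u=np.array([np.cos(th),np.sin(th)]);b=np.array([u[1],-u[0]])
    return np.array([*(pin+r*u+lat*b),z])
E
python3 -c "
from h import *
print(hp(.2,.042,.174),hp(.09,.042,.174))
plan(hp(.2,.042,.25),TH);rows([hp(.2,.042,.174),hp(.09,.042,.174)],phs=[TH,TH])"
```

```text
[ 0.64036218 -0.01913288  0.174     ] [0.59643483 0.08171546 0.174     ]
d units [-0.0002 -0.1484 -0.1756] mm [ -0.1 -59.3 -70.2] twist units 0.0079 rad 0.008
[0.1898, -0.1483, -0.1757, np.float64(0.0079)]
[0.1898, -0.4233, -0.1779, np.float64(0.0079)]
```

Call:
{"api": "move_arm", "payload": {
  "increments": [
    [0,-0.075,-0.09,0.008],
    [0.05,-0.148,-0.176,0.008],
    [0.12,-0.148,-0.176,0.008],
    [0.19,-0.148,-0.176,0.008],
    [0.19,-0.148,-0.176,0.008]
  ]
}}

```text
time: 17.65
tool_pos: [0.6393, -0.0191, 0.1716]
tool_rot: [-0.544, 1.565, 3.007]
contact_force: [0.1, -0.5, -1.0]
opening: 0.0055
```

Run:
```python
from h import *
st()
rows([hp(.09,.042,.174)],phs=[TH])
for n in P:
    im=robot.read_camera(n);u=proj(n,[.63,.04,.15]).astype(int)
    crop(im,u[0]-45,u[1]-37,90,75,8,f"pics/{n}11.png")
```

```text
t 17.65 pos [ 0.6393 -0.0191  0.1716] phi -1.1607 F [ 0.11 -0.54 -1.04] T [-0.004 -0.037 -0.009] open 0.0055 q6 1.011
[-0.0053, -0.2738, -0.002, np.float64(-0.0007)]
```

View pics/side11.png

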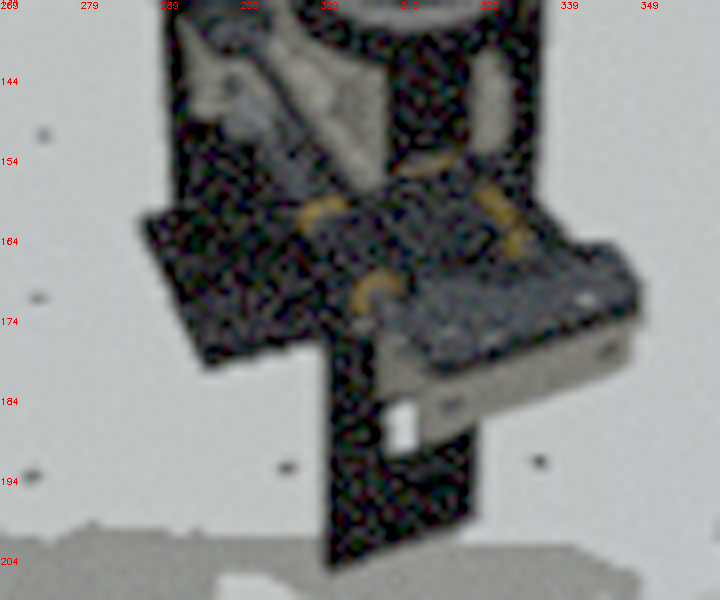

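View pics/top11.png

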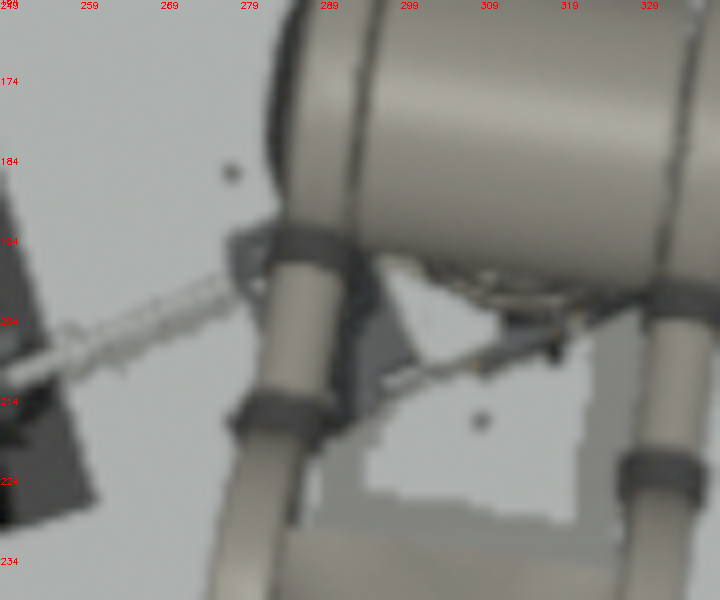

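Call:
{"api": "move_arm", "payload": {
  "increments": [
    [-0.004,-0.07,0,0],
    [-0.004,-0.14,0,0],
    [-0.004,-0.21,-0.001,0],
    [-0.004,-0.274,-0.002,0],
    [-0.004,-0.274,-0.002,0]
  ]
}}

```text
time: 18.38
tool_pos: [0.5982, 0.083, 0.1778]
tool_rot: [2.806, 1.568, 0.076]
contact_force: [0.4, 0.1, -1.6]
opening: 0.0059
```

Run:
```python
from h import *
st();plan(hp(.09,.034,.174),TH)
```

```text
t 18.375 pos [0.5982 0.083  0.1778] phi -1.1593 F [ 0.36  0.14 -1.6 ] T [0.033 0.009 0.076] open 0.0059 q6 1.17
d units [ 0.0095  0.0011 -0.0146] mm [ 3.8  0.4 -5.8] twist units 0.0007 rad 0.001
```

Call:
{"api": "move_arm", "payload": {
  "increments": [
    [0.003,0,-0.002,0],
    [0.006,0,-0.004,0],
    [0.008,0,-0.006,0],
    [0.008,0,-0.008,0]
  ]
}}

```text
time: 18.88
tool_pos: [0.601, 0.0826, 0.1723]
tool_rot: [-0.032, 1.57, -2.765]
contact_force: [-0.8, 0.5, -0.5]
opening: 0.0056
```

Run:
```python
from h import *
st();plan(hp(.09,.034,.174),TH)
```

```text
t 18.875 pos [0.601  0.0826 0.1723] phi -1.1621 F [-0.8   0.47 -0.45] T [ 0.005 -0.033 -0.013] open 0.0056 q6 1.173
d units [-0.0043 -0.0026 -0.0088] mm [-1.7 -1.  -3.5] twist units -0.0021 rad -0.002
```

Call:
{"api": "move_arm", "payload": {
  "increments": [
    [0,0,-0.0015,0],
    [0,0,-0.003,0],
    [0,0,-0.0045,0]
  ]
}}

```text
time: 19.25
tool_pos: [0.6025, 0.0837, 0.1725]
tool_rot: [1.323, 1.571, -1.41]
contact_force: [0.1, -0.7, -0.6]
opening: 0.0058
```

Run:
```python
from h import *
st();plan(hp(.09,.034,.174),TH)
```

```text
t 19.25 pos [0.6025 0.0837 0.1725] phi -1.1616 F [ 0.06 -0.69 -0.63] T [-0.039 -0.04   0.021] open 0.0058 q6 1.174
d units [-0.0038 -0.0015 -0.0041] mm [-1.5 -0.6 -1.6] twist units -0.0015 rad -0.002
```

Call:
{"api": "move_arm", "payload": {
  "increments": [
    [0,0,-0.0015,0],
    [0,0,-0.003,0],
    [0,0,-0.003,0]
  ]
}}

```text
time: 19.62
tool_pos: [0.6036, 0.0842, 0.1725]
tool_rot: [1.069, 1.571, -1.663]
contact_force: [-0.1, -0.5, -1.8]
opening: 0.0057
```

Run:
```python
from h import *
st();plan(hp(.09,.034,.174),TH)
```

```text
t 19.625 pos [0.6036 0.0842 0.1725] phi -1.1616 F [-0.08 -0.53 -1.77] T [ 0.05   0.016 -0.004] open 0.0057 q6 1.175
d units [-0.0038 -0.0014 -0.0011] mm [-1.5 -0.6 -0.4] twist units -0.0015 rad -0.002
```

Call:
{"api": "move_arm", "payload": {
  "increments": [
    [0,0,-0.0015,0],
    [0,0,-0.003,0],
    [0,0,-0.003,0]
  ]
}}

```text
time: 20.0
tool_pos: [0.6042, 0.0844, 0.1724]
tool_rot: [-0.039, 1.57, -2.771]
contact_force: [-3.0, -1.5, 1.1]
opening: 0.0054
```

Run:
```python
from h import *
st();plan(hp(.09,.034,.174),TH)
```

```text
t 20.0 pos [0.6042 0.0844 0.1724] phi -1.1616 F [-3.02 -1.46  1.08] T [-0.247  0.596 -0.009] open 0.0054 q6 1.175
d units [-0.0039 -0.0015  0.0005] mm [-1.6 -0.6  0.2] twist units -0.0015 rad -0.002
```

Call:
{"api": "move_arm", "payload": {
  "increments": [
    [0,0,0.006,0],
    [0,-0.03,0.006,0],
    [0,-0.065,0.006,0],
    [0,-0.065,0.003,0],
    [0,-0.065,0.0015,0]
  ]
}}

```text
time: 20.62
tool_pos: [0.5935, 0.1086, 0.1724]
tool_rot: [-0.151, 1.57, -2.883]
contact_force: [-2.6, -0.5, -0.4]
opening: 0.0056
```

Run:
```python
from h import *
st();plan(hp(.065,.034,.174),TH)
```

```text
t 20.625 pos [0.5935 0.1086 0.1724] phi -1.1608 F [-2.6  -0.52 -0.44] T [0.097 0.421 0.046] open 0.0056 q6 1.215
d units [-0.0039  0.0021  0.    ] mm [-1.6  0.9  0. ] twist units -0.0008 rad -0.001
```

Run:
```python
from h import *
th=-1.1607;u=np.array([np.cos(th),np.sin(th),0]);b=np.array([u[1],-u[0],0])
for T in([.6393,-.0191,.1716],):
    T=np.array(T)
    for l in(.006,-.006):
        print("slotbot far",proj("side",T+b*l-.003*u-[0,0,.0408]),"near",proj("side",T+b*l+.003*u-[0,0,.0408]))
    for l in(.03,-.03): print("bottom corner near",proj("side",T+b*l+.003*u-[0,0,.0858]))
plan(hp(.13,.036,.1738),TH);rows([hp(.13,.036,.1738),hp(.13,0,.1738)],phs=[TH,TH])
```

```text
slotbot far [316.16935205 190.82033472] near [317.11820938 192.24534598]
slotbot far [320.0511782  189.45133934] near [321.00871525 190.86833956]
bottom corner near [309.40721721 205.82973783]
bottom corner near [328.36463703 198.97197448]
d units [-0.0034  0.1647  0.0049] mm [-1.4 65.9  2. ] twist units -0.0008 rad -0.001
[-0.0034, 0.1647, 0.0049, np.float64(-0.0008)]
[-0.0035, 0.1646, -0.0851, np.float64(-0.0008)]
```

Run:
```python
from h import *
for r in(.05,.07,.09,.1): print(r,proj("side",hp(r,0,.14)),proj("top",hp(r,0,.14)))
for r in(.104,): print("tip",proj("side",hp(r,0,.16)),proj("top",hp(r,0,.16)))
s=cv2.imread("pics/side6full.png",0).astype(float)
```

```text
0.05 [309.43633425 151.31199506] [261.40526982 206.15644827]
0.07 [312.33263035 155.38563982] [267.7412914  203.39634834]
0.09 [315.28225742 159.53429466] [274.07035421 200.63927979]
0.1 [316.77753251 161.63740129] [277.23227966 199.26188072]
tip [317.41110273 157.41758801] [277.96061129 197.86747481]
```

Call:
{"api": "move_arm", "payload": {
  "increments": [
    [0,0,0.007,0],
    [-0.0034,0.06,0.007,0],
    [-0.0034,0.12,0.006,0],
    [-0.0034,0.165,0.005,0],
    [-0.0034,0.165,0.005,0]
  ]
}}

```text
time: 21.25
tool_pos: [0.6188, 0.0448, 0.1736]
tool_rot: [0.875, 1.571, -1.86]
contact_force: [0.2, 0.8, -1.5]
opening: 0.0056
```

Run:
```python
from h import *
st();plan(hp(.13,0,.1738),TH)
```

```text
t 21.25 pos [0.6188 0.0448 0.1736] phi -1.1646 F [ 0.19  0.78 -1.49] T [-0.013  0.033 -0.01 ] open 0.0056 q6 1.114
d units [-0.0006 -0.0074 -0.0904] mm [ -0.2  -3.  -36.2] twist units -0.0044 rad -0.005
```

Call:
{"api": "move_arm", "payload": {
  "increments": [
    [0,0,-0.04,-0.004],
    [0,0,-0.08,-0.004],
    [0,0,-0.0905,-0.004],
    [0,0,-0.0905,-0.004]
  ]
}}

```text
time: 21.75
tool_pos: [0.6511, 0.0616, 0.1736]
tool_rot: [-0.448, 1.57, 3.108]
contact_force: [-0.1, -0.2, -1.8]
opening: 0.0058
```

Run:
```python
from h import *
st();plan(hp(.112,0,.1738),TH)
for n in P:
    im=robot.read_camera(n);u=proj(n,[.64,.07,.15]).astype(int)
    crop(im,u[0]-45,u[1]-37,90,75,8,f"pics/{n}12.png")
st()
```

```text
t 21.75 pos [0.6511 0.0616 0.1736] phi -1.157 F [-0.1  -0.17 -1.83] T [ 0.038  0.051 -0.04 ] open 0.0058 q6 1.134
d units [-0.0006 -0.0456 -0.    ] mm [ -0.2 -18.3  -0. ] twist units 0.0029 rad 0.003
t 21.85 pos [0.6509 0.0613 0.1738] phi -1.1573 F [-0.72  0.1  -0.43] T [-0.019 -0.032  0.015] open 0.0055 q6 1.134
```

View pics/side12.png

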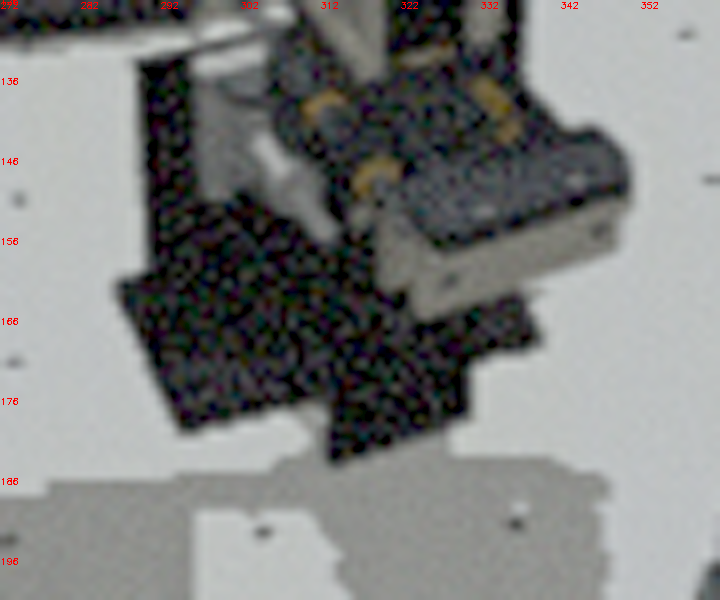

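View pics/top12.png

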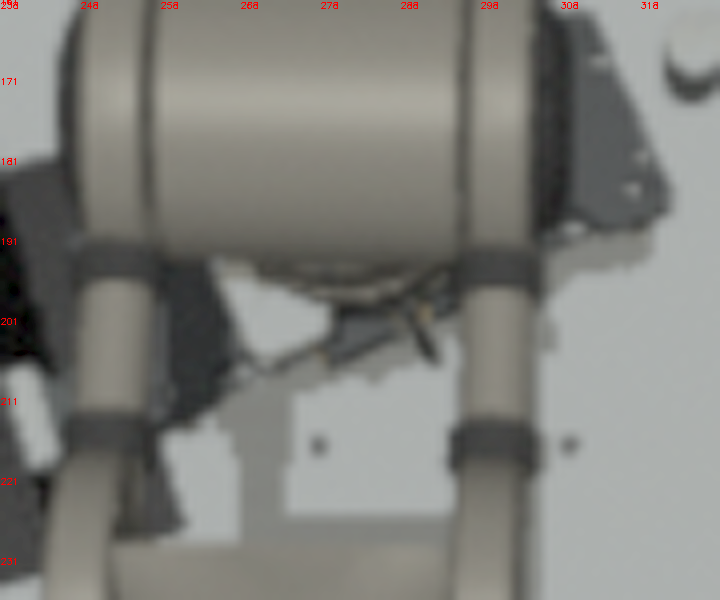

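Call:
{"api": "move_arm", "payload": {
  "increments": [
    [0,-0.02,0,0.003],
    [0,-0.04,0,0.003],
    [0,-0.045,0,0.003],
    [0,-0.05,0,0.003]
  ]
}}

```text
time: 22.35
tool_pos: [0.6433, 0.0798, 0.174]
tool_rot: [1.945, 1.571, -0.786]
contact_force: [0.5, -0.2, -1.8]
opening: 0.0056
```

Run:
```python
from h import *
st();plan(hp(.1,0,.1738),TH)
```

```text
t 22.35 pos [0.6433 0.0798 0.174 ] phi -1.1603 F [ 0.47 -0.19 -1.84] T [-0.023 -0.052  0.052] open 0.0056 q6 1.166
d units [ 0.0004 -0.026   0.0005] mm [  0.2 -10.4   0.2] twist units -0.0003 rad -0.0
```

Call:
{"api": "move_arm", "payload": {
  "increments": [
    [0,-0.0025,0,0],
    [0,-0.005,0,0],
    [0,-0.0075,0,0]
  ]
}}

```text
time: 22.72
tool_pos: [0.6422, 0.0823, 0.1738]
tool_rot: [0.693, 1.571, -2.039]
contact_force: [0.9, 0.3, -1.3]
opening: 0.0056
```

Run:
```python
from h import *
st();plan(hp(.1,0,.1738),TH)
```

```text
t 22.725 pos [0.6422 0.0823 0.1738] phi -1.1608 F [ 0.91  0.29 -1.34] T [-0.037 -0.041  0.025] open 0.0056 q6 1.17
d units [ 0.     -0.0194  0.0005] mm [ 0.  -7.7  0.2] twist units -0.0007 rad -0.001
```

Call:
{"api": "move_arm", "payload": {
  "increments": [
    [0,-0.0025,0,0],
    [0,-0.005,0,0],
    [0,-0.0075,0,0],
    [0,-0.01,0,0]
  ]
}}

```text
time: 23.22
tool_pos: [0.6406, 0.0861, 0.1739]
tool_rot: [1.251, 1.571, -1.48]
contact_force: [0.2, -0.4, -0.8]
opening: 0.0056
```

Run:
```python
from h import *
st();plan(hp(.09,0,.1738),TH)
```

```text
t 23.225 pos [0.6406 0.0861 0.1739] phi -1.1606 F [ 0.16 -0.41 -0.76] T [-0.008 -0.059 -0.017] open 0.0056 q6 1.176
d units [ 0.0001 -0.0341  0.0005] mm [  0.  -13.6   0.2] twist units -0.0006 rad -0.001
```

Call:
{"api": "move_arm", "payload": {
  "increments": [
    [0,-0.004,0,0],
    [0,-0.008,0,0],
    [0,-0.012,0,0],
    [0,-0.016,0,0],
    [0,-0.02,0,0]
  ]
}}

```text
time: 23.85
tool_pos: [0.6373, 0.0935, 0.1738]
tool_rot: [1.105, 1.571, -1.627]
contact_force: [0.0, 0.5, -1.1]
opening: 0.0055
```

Run:
```python
from h import *
st();plan(hp(.06,0,.1738),TH)
```

```text
t 23.85 pos [0.6373 0.0935 0.1738] phi -1.1605 F [ 0.03  0.47 -1.14] T [-0.033  0.038  0.025] open 0.0055 q6 1.187
d units [ 0.0001 -0.0888  0.0006] mm [  0.  -35.5   0.2] twist units -0.0005 rad -0.0
```

Call:
{"api": "move_arm", "payload": {
  "increments": [
    [0,-0.012,0,0],
    [0,-0.025,0,0],
    [0,-0.04,0,0],
    [0,-0.055,0,0],
    [0,-0.07,0,0]
  ]
}}

```text
time: 24.48
tool_pos: [0.626, 0.1195, 0.1739]
tool_rot: [1.567, 1.571, -1.164]
contact_force: [0.3, -0.3, -1.0]
opening: 0.006
```

Run:
```python
from h import *
st();plan(hp(.048,0,.162),TH)
for n in P:
    im=robot.read_camera(n);u=proj(n,[.62,.12,.15]).astype(int)
    crop(im,u[0]-45,u[1]-37,90,75,8,f"pics/{n}13.png")
```

```text
t 24.475 pos [0.626  0.1195 0.1739] phi -1.1604 F [ 0.32 -0.29 -1.03] T [ 0.004 -0.007  0.02 ] open 0.006 q6 1.229
d units [ 0.0297 -0.0479  0.0006] mm [ 11.9 -19.2   0.2] twist units -0.0004 rad -0.0
```

View pics/side13.png

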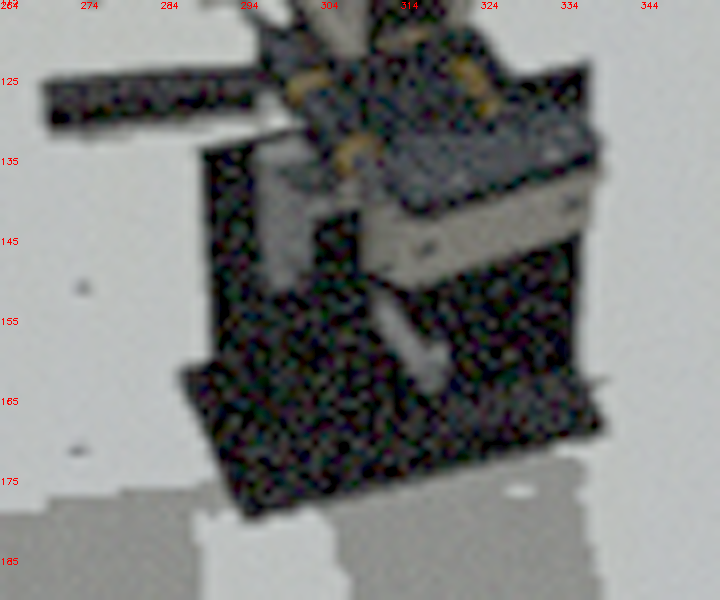

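Call:
{"api": "move_arm", "payload": {
  "increments": [
    [0,-0.01,0,0],
    [0,-0.02,0,0],
    [0,-0.03,0,0],
    [0,-0.038,0,0],
    [0,-0.042,0,0]
  ]
}}

```text
time: 25.2
tool_pos: [0.6194, 0.1347, 0.1739]
tool_rot: [1.213, 1.571, -1.518]
contact_force: [-0.1, -0.9, -2.1]
opening: 0.0059
```

Run:
```python
from h import *
st();plan(hp(.046,0,.162),TH)
```

```text
t 25.2 pos [0.6194 0.1347 0.1739] phi -1.1604 F [-0.15 -0.88 -2.14] T [-0.035 -0.029 -0.014] open 0.0059 q6 1.254
d units [ 0.0296 -0.0116  0.0006] mm [11.9 -4.6  0.2] twist units -0.0004 rad -0.0
```

Now in small steps, feeling for the hook's collar.

Call:
{"api": "move_arm", "payload": {
  "increments": [
    [0,-0.002,0,0],
    [0,-0.004,0,0],
    [0,-0.006,0,0]
  ]
}}

```text
time: 25.58
tool_pos: [0.6186, 0.1366, 0.1738]
tool_rot: [0.966, 1.571, -1.766]
contact_force: [-0.2, 0.4, -1.5]
opening: 0.0058
```

Run:
```python
from h import *
st();plan(hp(.043,0,.162),TH)
```

```text
t 25.575 pos [0.6186 0.1366 0.1738] phi -1.1607 F [-0.16  0.43 -1.46] T [ 0.019 -0.027 -0.015] open 0.0058 q6 1.257
d units [ 0.0296 -0.0138  0.0005] mm [11.8 -5.5  0.2] twist units -0.0007 rad -0.001
```

Call:
{"api": "move_arm", "payload": {
  "increments": [
    [0,-0.002,0,0],
    [0,-0.004,0,0],
    [0,-0.006,0,0],
    [0,-0.0075,0,0]
  ]
}}

```text
time: 26.08
tool_pos: [0.6175, 0.1392, 0.1739]
tool_rot: [1.588, 1.57, -1.144]
contact_force: [0.4, -1.6, -0.7]
opening: 0.0058
```

Run:
```python
from h import *
st();plan(hp(.043,0,.162),TH)
```

```text
t 26.075 pos [0.6175 0.1392 0.1739] phi -1.1605 F [ 0.37 -1.55 -0.72] T [-0.451 -0.165  0.039] open 0.0058 q6 1.262
d units [ 0.0297 -0.0068  0.0006] mm [11.9 -2.7  0.2] twist units -0.0005 rad -0.001
```

Call:
{"api": "move_arm", "payload": {
  "increments": [
    [0,-0.0012,0,0],
    [0,-0.0012,0,0]
  ]
}}

```text
time: 26.32
tool_pos: [0.6174, 0.1393, 0.1738]
tool_rot: [1.623, 1.57, -1.109]
contact_force: [2.1, -3.5, -2.6]
opening: 0.0053
```

Run:
```python
from h import *
st();plan(hp(.043,0,.162),TH)
```

```text
t 26.325 pos [0.6174 0.1393 0.1738] phi -1.1608 F [ 2.09 -3.51 -2.58] T [-0.713 -0.291  0.048] open 0.0053 q6 1.262
d units [ 0.0296 -0.0065  0.0006] mm [11.8 -2.6  0.2] twist units -0.0007 rad -0.001
```

Call:
{"api": "move_arm", "payload": {
  "increments": [
    [0,0.005,0,0],
    [0.01,0.005,0,0],
    [0.02,0.005,0,0],
    [0.03,0.005,0,0],
    [0.039,0.005,0,0]
  ]
}}

```text
time: 26.95
tool_pos: [0.6178, 0.1381, 0.1578]
tool_rot: [-0.341, 1.57, -3.073]
contact_force: [-0.2, 0.1, -1.2]
opening: 0.0056
```

Run:
```python
from h import *
st();plan(hp(.046,0,.155),TH)
```

```text
t 26.95 pos [0.6178 0.1381 0.1578] phi -1.1605 F [-0.18  0.13 -1.17] T [ 0.003 -0.035  0.055] open 0.0056 q6 1.259
d units [ 0.007  -0.0021  0.0004] mm [ 2.8 -0.8  0.2] twist units -0.0005 rad -0.0
```

Call:
{"api": "move_arm", "payload": {
  "increments": [
    [0.002,0,0,0],
    [0.004,0,0,0],
    [0.0055,0,0,0]
  ]
}}

```text
time: 27.32
tool_pos: [0.6181, 0.138, 0.1562]
tool_rot: [2.666, 1.57, -0.065]
contact_force: [-0.1, -0.5, -1.6]
opening: 0.0058
```

Run:
```python
from h import *
st()
```

```text
t 27.325 pos [0.6181 0.138  0.1562] phi -1.1606 F [-0.06 -0.47 -1.58] T [-0.018 -0.007 -0.02 ] open 0.0058 q6 1.259
```

Call:
{"api": "move_arm", "payload": {
  "increments": [
    [0.0013,0,0,0],
    [0.0026,0,0,0],
    [0.0026,0,0,0]
  ]
}}

```text
time: 27.7
tool_pos: [0.618, 0.138, 0.155]
tool_rot: [1.071, 1.571, -1.661]
contact_force: [-0.2, 0.8, -1.9]
opening: 0.0056
```

Run:
```python
from h import *
st()
```

```text
t 27.7 pos [0.618 0.138 0.155] phi -1.1606 F [-0.23  0.78 -1.86] T [-0.01  -0.035  0.006] open 0.0056 q6 1.259
```

Call:
{"api": "move_arm", "payload": {
  "increments": [
    [0.0013,0,0,0],
    [0.0026,0,0,0],
    [0.0026,0,0,0]
  ]
}}

```text
time: 28.08
tool_pos: [0.6181, 0.138, 0.1545]
tool_rot: [2.732, 1.57, 0.001]
contact_force: [-1.2, 0.2, 3.2]
opening: 0.0056
```

Run:
```python
from h import *
st()
```

```text
t 28.075 pos [0.6181 0.138  0.1545] phi -1.1606 F [-1.25  0.18  3.17] T [-0.024  0.239 -0.017] open 0.0056 q6 1.259
```

Call:
{"api": "move_arm", "payload": {
  "increments": [
    [-0.0015,0,0,0],
    [-0.0015,0,0,0],
    [-0.0015,0,0,0]
  ],
  "squeeze": 10
}}

```text
time: 28.45
tool_pos: [0.6181, 0.138, 0.1546]
tool_rot: [2.336, 1.57, -0.395]
contact_force: [-0.4, -0.3, 0.9]
opening: 0.006
```

Call:
{"api": "move_arm", "payload": {
  "increments": [
    [0,0,0,0],
    [0,0,0,0],
    [0,0,0,0],
    [0,0,0,0]
  ],
  "gripper": 0.8
}}

```text
time: 28.95
tool_pos: [0.618, 0.138, 0.1545]
tool_rot: [0.374, 1.571, -2.357]
contact_force: [-0.3, -0.6, 0.6]
opening: 0.0182
```

Run:
```python
from h import *
st()
for n in P:
    im=robot.read_camera(n);u=proj(n,[.62,.12,.15]).astype(int)
    crop(im,u[0]-45,u[1]-37,90,75,8,f"pics/{n}14.png")
```

```text
t 28.95 pos [0.618  0.138  0.1545] phi -1.1605 F [-0.29 -0.57  0.56] T [-0.027  0.041 -0.044] open 0.0182 q6 1.259
```

View pics/side14.png

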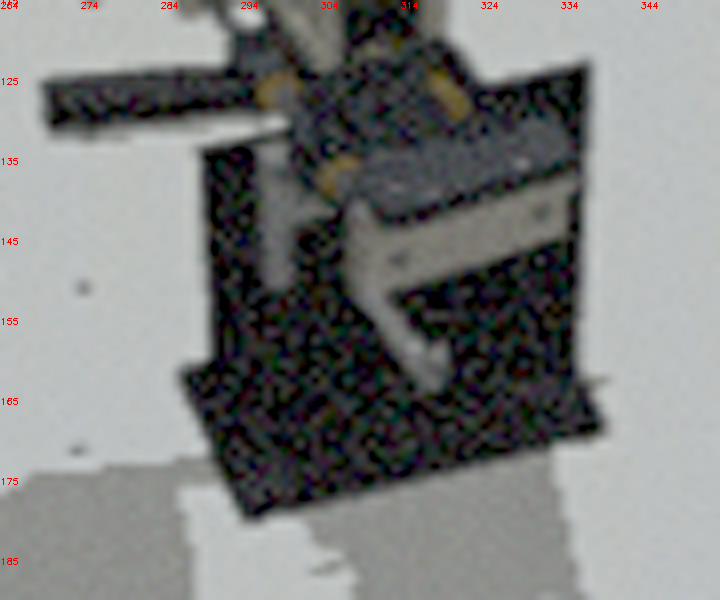

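Call:
{"api": "move_arm", "payload": {
  "increments": [
    [-0.015,0,0,0],
    [-0.035,0,0,0],
    [-0.07,0,0,0],
    [-0.13,0,0,0],
    [-0.2,0,0,0]
  ]
}}

```text
time: 29.68
tool_pos: [0.6179, 0.138, 0.2361]
tool_rot: [2.621, 1.571, -0.111]
contact_force: [0.4, -0.1, -0.3]
opening: 0.0185
```

Run:
```python
from h import *
st();plan([.55,-.15,.26])
```

```text
t 29.675 pos [0.6179 0.138  0.2361] phi -1.1606 F [ 0.38 -0.1  -0.33] T [0.025 0.028 0.023] open 0.0185 q6 1.259
d units [-0.0599  0.5926  0.4428] mm [-23.9 237.  177.1] twist units 0.0 rad 0
```

Call:
{"api": "move_arm", "payload": {
  "increments": [
    [-0.06,0,0,0],
    [-0.06,0.1,0.08,0],
    [-0.06,0.22,0.17,0],
    [-0.06,0.34,0.26,0],
    [-0.06,0.46,0.35,0]
  ]
}}

```text
time: 30.3
tool_pos: [0.5625, -0.0883, 0.2599]
tool_rot: [2.375, 1.569, -0.356]
contact_force: [0.7, 0.2, 0.3]
opening: 0.0183
```

Run:
```python
from h import *
st()
for n in P:
    im=robot.read_camera(n);u=proj(n,[.62,.13,.14]).astype(int)
    cv2.imwrite(f"pics/{n}15f.png",im[:,:,::-1])
    crop(im,u[0]-40,u[1]-37,80,75,8,f"pics/{n}15.png")
```

```text
t 30.3 pos [ 0.5625 -0.0883  0.2599] phi -1.1602 F [0.73 0.16 0.28] T [-0.044 -0.025 -0.024] open 0.0183 q6 0.87
```

View pics/side15.png

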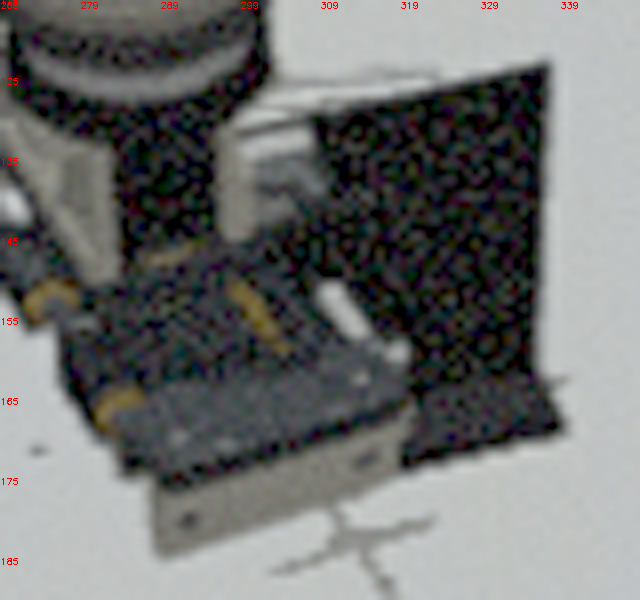

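View pics/top15.png

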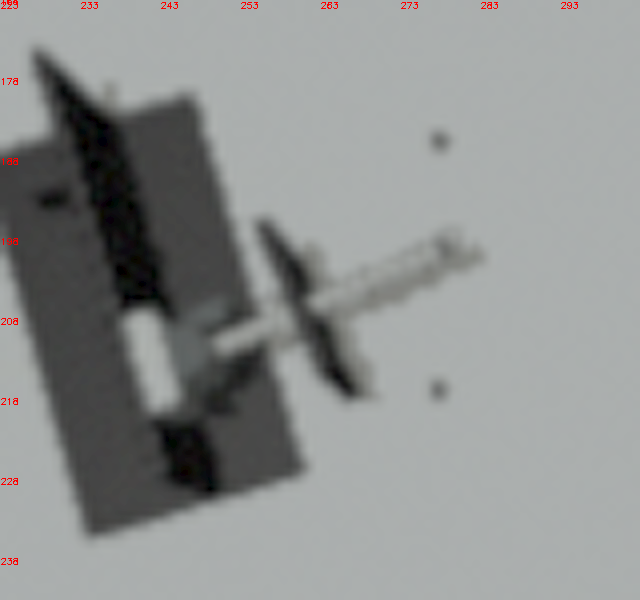

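Run:
```python
from h import *
for z in(.069,.144,.179):
    print(z,[np.round(proj("top",hp(.0457+.0,l,z)),1).tolist() for l in(-.03,0,.03)],[np.round(proj("side",hp(.0457,l,z)),1).tolist() for l in(-.03,0,.03)])
t=cv2.imread("pics/top15f.png",0);print(t[190:222,250:274])
```

```text
0.069 [[258.9, 200.2], [262.7, 209.2], [266.6, 218.2]] [[317.7, 164.7], [309.0, 167.6], [300.3, 170.5]]
0.144 [[255.8, 197.2], [259.9, 206.6], [263.9, 216.1]] [[317.8, 146.5], [308.8, 149.4], [299.7, 152.4]]
0.179 [[254.3, 195.7], [258.5, 205.3], [262.6, 215.0]] [[317.9, 137.6], [308.7, 140.5], [299.4, 143.4]]
[[ 80 127 134 135 135 135 134 134 135 134 134 134 135 134 135 134 134 135
  134 135 134 135 134 135]
 [ 60 107 132 134 134 134 134 135 134 134 134 134 134 134 134 135 134 135
  135 134 134 135 134 134]
 [ 49  94 131 134 134 135 134 134 135 134 134 134 135 134 135 135 135 135
  134 135 135 134 135 135]
 [ 42  86 130 134 134 134 133 134 135 134 134 134 135 135 134 134 135 135
  135 134 135 134 135 134]
 [ 36  79 127 134 131 125 122 131 134 134 135 134 135 135 135 135 135 135
  134 134 135 134 134 134]
 [ 31  58 102 126 110  83  80 107 130 135 134 135 135 134 135 134 134 135
  134 134 134 134 134 135]
 [ 31  43  87 126 108  53  42  75 115 132 134 134 134 134 134 135 135 135
  135 134 134 134 134 134]
 [ 29  37  81 125 116  67  32  43  81 116 132 132 133 135 135 135 134 134
  135 1
[... 1744 characters left out ...]
13  10  10  18  26  32  58 103 132 134 128 106  62  26   5  19  52
   81 104 132 134 134 134]
 [ 15  10  14  18  27  31  32  43  87 130 134 133 128 108  76  30   9  36
   69 101 130 134 133 134]
 [ 11  14  25  28  31  30  33  38  81 128 135 135 134 129 113  77  39  49
   73  95 116 132 134 134]
 [ 11  13  22  30  31  31  31  33  69 115 132 134 134 133 129 113  99 112
  117 121 126 134 135 134]
 [ 11  14  19  29  32  31  32  33  52  95 131 135 135 134 134 131 127 131
  133 134 134 135 134 135]
 [ 25  26  28  30  31  32  32  33  41  84 130 134 135 135 134 134 134 134
  134 135 135 134 135 135]
 [ 28  30  31  31  32  32  31  32  37  80 127 134 134 135 135 134 134 135
  134 134 135 134 135 134]]
```

View pics/side15f.png

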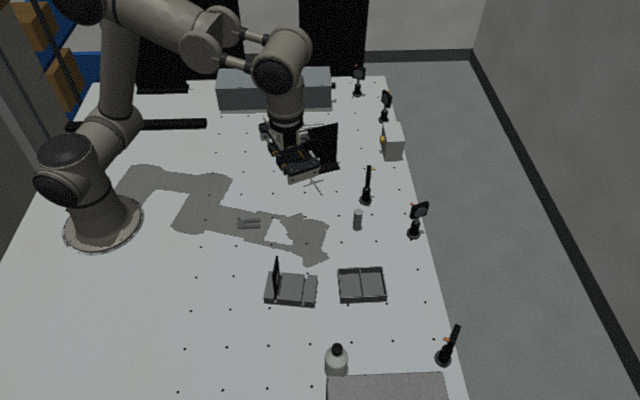

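Call:
{"api": "move_arm", "payload": {
  "increments": [
    [0,0.1,0.08,0],
    [0,0.2,0.16,0],
    [0,0.3,0.2,0],
    [0,0.3,0.2,0],
    [0,0.3,0.2,0]
  ]
}}

```text
time: 31.02
tool_pos: [0.5378, -0.2276, 0.259]
tool_rot: [-2.897, 1.57, 0.655]
contact_force: [0.5, -0.1, -0.0]
opening: 0.0184
```

Run:
```python
from h import *
st()
for n in P:
    im=robot.read_camera(n);u=proj(n,[.62,.13,.14]).astype(int)
    cv2.imwrite(f"pics/{n}16f.png",im[:,:,::-1])
    crop(im,u[0]-40,u[1]-37,80,75,8,f"pics/{n}16.png")
```

```text
t 31.025 pos [ 0.5378 -0.2276  0.259 ] phi -1.1603 F [ 0.54 -0.09 -0.05] T [0.063 0.013 0.053] open 0.0184 q6 0.628
```

View pics/side16.png

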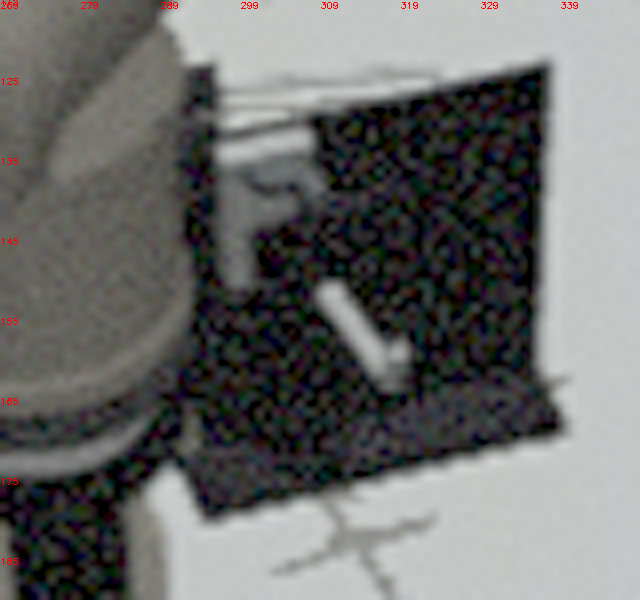

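View pics/top16.png

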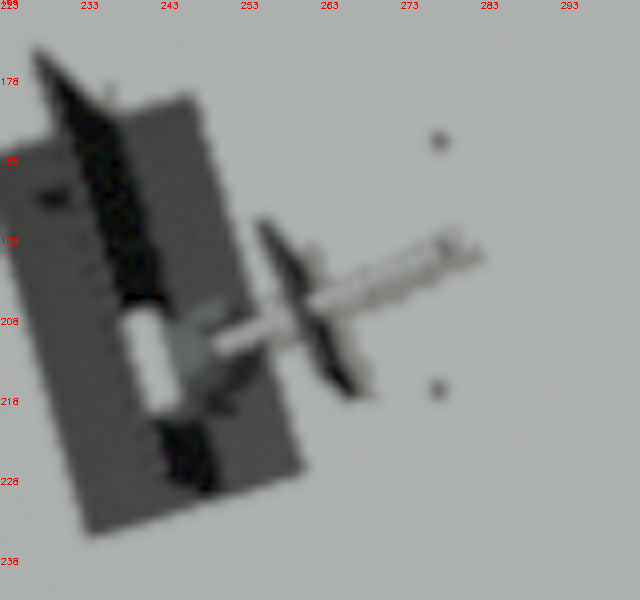

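The plate hangs upright, with the arm emerging from its slot at about (309,150) in the side view. I'll check that the hook hasn't moved since I pressed it home, and how far the plate sits from the collar.

Run:
```python
from h import *
a=cv2.imread("pics/top6full.png",0).astype(np.float32);b=cv2.imread("pics/top16f.png",0).astype(np.float32)
print("top shift",cv2.phaseCorrelate(a[190:206,268:286].copy(),b[190:206,268:286].copy()),"mean abs diff",np.abs(a-b)[192:206,270:284].mean())
a=cv2.imread("pics/side6full.png",0).astype(np.float32);b=cv2.imread("pics/side16f.png",0).astype(np.float32)
print("side shift",cv2.phaseCorrelate(a[152:168,309:325].copy(),b[152:168,309:325].copy()),np.abs(a-b)[154:166,310:322].mean())
a=cv2.imread("pics/top0.png").astype(int);b=cv2.imread("pics/top16f.png").astype(int)
for nm,(x0,x1,y0,y1) in dict(driver=(168,188,188,258),tray=(368,406,150,195),lens=(280,300,140,165),post=(316,332,158,178),bottle=(448,472,180,212)).items(): print(nm,np.abs(a-b)[y0:y1,x0:x1].mean().round(2))
```

```text
top shift ((-0.0586131669493124, -0.04437044589242234), 1.0020911261025403) mean abs diff 2.6020408
side shift ((0.0857483638057639, 0.0321161114411721), 0.9012007056735456) 6.236111
driver 6.59
tray 7.26
lens 5.31
post 7.44
bottle 6.19
```

View pics/top16f.png

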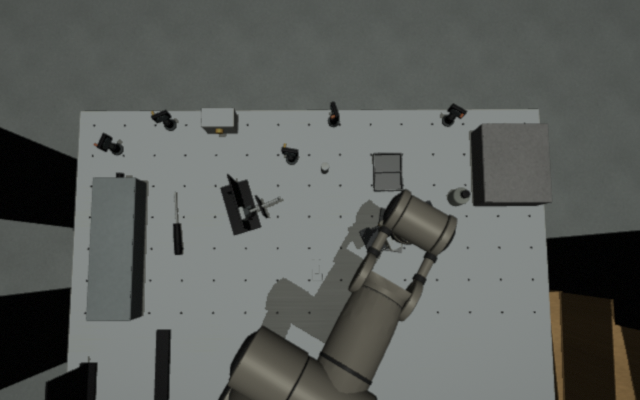

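```bash
python3 -c "
from cell import robot
print(robot.hand_in(),robot.observe()['time'])"
```

```text
the job is handed in; nothing more can be done
the job is handed in; nothing more can be done
```

The plate now hangs on the unfolded hook and the job is handed in at about 31 s; no verdict was reported.

**What I did**
- **Hook:** I swung it out from behind with the closed fingers until I felt the stop, at an arm direction of about -1.16 rad. I pressed it there at 9–10 N for over 0.6 s.
- **Plate:** I took the slotted plate from the rack and touched its side edge to the arm at two places to line it up. I then threaded it over the upturned end without feeling any contact.
- **Hanging:** I pushed it back until it met the hook's collar (about 4 N), backed off 1–2 mm, and lowered it until the arm took its weight. I then released it and moved the arm clear.

**Last checks**
- **Hook position:** The hook's end is within 0.1 px of where it was right after pressing, so it is still on its stop.
- **Plate:** In both pictures the arm comes through the slot. In the top view the plate stands upright at the predicted spot, about 1–2 mm from the collar.
- **Forces:** The highest load I read on the hook was about 10 N, measured only at the ends of moves.
- **Other things:** Nothing on the table looks moved. A direct picture comparison was unclear because the brightness had changed, and the arm covered the rack in the last top view. I did not check the other plate again after taking the slotted one, but it was still standing in its slot in the pictures just afterwards.

**Disagreement:** My camera estimate of the hinge pin was about 2.6 mm off along the arm compared with where the collar was felt. I placed the plate by feel.

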